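# Pack the spices in a column of stack-nest totes

### The job

Pack the spices for the cupboard in one column of three totes: take all the spice tubes out of the wooden rack and put them in the tote that stands alone, stack the upper tote of the nested pair squarely on it and put the pepper tins in that one, then stack the last, empty tote squarely on top. These totes nest when their orange ends lie the same way and would drop onto what is below, so turn each one with its orange end opposite to that of the tote beneath, so that it stands on the rim. Leave the mug with the red inside and the dotted bowl where they are.

Things in the scene. Friction and masses are not known exactly. Their poses are not given: they have to be found in the camera images.
- tote_a: The tote that stands alone, empty, on the worktop: grey-green plastic with one ORANGE end, 218 (x) x 145 (y) x 84 mm, 160 g. Origin: centre of its underside; z up, x along its length towards the orange end. Inside 200 x 124 mm at the rim, 185 x 109 mm at the floor; floor 2.4 mm thick, walls 2 mm, sloping. A lifting ridge across the middle leaves two bays, each about 74 (x) x 109 (y) mm.
- tote_b: The upper one of the two nested totes, empty; same make, size and axes as tote_a (its mass may differ by a third). At first nested in tote_c, orange end over orange end, its origin 42 mm above that of tote_c.
- tote_c: The lower one of the two nested totes, empty, on the worktop; same make, size and axes as tote_a. The nested pair may be turned any way.
- tote_a_grip (a point): middle of the top of tote_a's lifting ridge (x = 0, y = 0, z = 82 mm in the tote). The ridge lies across the tote, along its y: 14 mm thick in x, 94 mm long in y, flanks upright from z = 60 to 82 mm, widening below to 36 mm at the floor. It is hollow from below, so the ridge of a tote beneath noses into it.
- tote_b_grip (a point): the same point of tote_b
- tote_c_grip (a point): the same point of tote_c
- tote_a_end (a point): middle of the top of the rim at tote_a's orange end (x = 104.5, z = 84 mm in the tote). Each long side has two feet at x = +66 and -30 mm, undersides at z = 9 mm, and pockets in the wall above them. Orange ends the SAME way: feet sink into the pockets, the tote nests 42 mm above the one below. OPPOSITE: feet stand on the rim, it stacks 75 mm above, with some 5 mm of play.
- tote_b_end (a point): the same point of tote_b
- tote_c_end (a point): the same point of tote_c
- rack: wooden block with a row of 5 holes, 56 (x) x 216 (y) x 30 mm, fixed. Origin: centre of its underside. The holes lie along its y at -80, -40, 0, 40 and 80 mm, square, 25.5 mm wide and 22 mm deep.
- tube_1: spice tube, round, aluminium with a red band and a black eight-sided cap: 22 mm across, cap (the top 14 mm) 25.6 mm across, 64 mm tall, 50 g; three or four of the five tubes are there. Origin: centre of its underside, z towards the cap. It stands loose in a hole of the rack, its underside 8 mm above the worktop, so that 42 mm stick out.
- tube_2: spice tube, round, aluminium with a yellow band and a black eight-sided cap: 22 mm across, cap (the top 14 mm) 25.6 mm across, 64 mm tall, 50 g; three or four of the five tubes are there. Origin: centre of its underside, z towards the cap. It stands loose in a hole of the rack, its underside 8 mm above the worktop, so that 42 mm stick out.
- tube_3: spice tube, round, aluminium with a green band and a black eight-sided cap: 22 mm across, cap (the top 14 mm) 25.6 mm across, 64 mm tall, 50 g; three or four of the five tubes are there. Origin: centre of its underside, z towards the cap. It stands loose in a hole of the rack, its underside 8 mm above the worktop, so that 42 mm stick out.
- tube_4: spice tube, round, aluminium with a brown band and a black eight-sided cap: 22 mm across, cap (the top 14 mm) 25.6 mm across, 64 mm tall, 50 g; three or four of the five tubes are there. Origin: centre of its underside, z towards the cap. It stands loose in a hole of the rack, its underside 8 mm above the worktop, so that 42 mm stick out.
- tube_5: spice tube, round, aluminium with a cream band and a black eight-sided cap: 22 mm across, cap (the top 14 mm) 25.6 mm across, 64 mm tall, 50 g; three or four of the five tubes are there. Origin: centre of its underside, z towards the cap. It stands loose in a hole of the rack, its underside 8 mm above the worktop, so that 42 mm stick out.
- tin_1: small grey pepper tin, 41 mm across and 51 mm tall, stands on the worktop; one or two tins are there. Origin: centre of its underside, z up.
- tin_2: small grey pepper tin, 41 mm across and 51 mm tall, stands on the worktop; one or two tins are there. Origin: centre of its underside, z up.
- red_in_mug: white mug, red inside, behind the work, 94 mm tall, a bystander
- bowl_dotted: white bowl with red dots behind the work, 140 mm across, a bystander
Mind the look-alikes: they are no part of the job. Leave any yellow look-alike of the tin_2 alone.

How it is judged (in metres and radians):
On the way, in this order (a step that is already met when the one before it is completed fails the run):
1. all the spice tubes present lie or stand in the tote that stood alone (height (world z) of tote_a below 0.01 m and angle between tote_a's own z axis and vertical below 0.05 rad and x of tube_1 in the frame of tote_a between -0.098 and 0.098 m and y of tube_1 in the frame of tote_a between -0.06 and 0.06 m and z of tube_1 in the frame of tote_a between -0.004 and 0.05 m and linear speed of each of tube_1, tube_2, tube_3, tube_4, tube_5 below 0.05 m/s and x of tube_2 in the frame of tote_a between -0.098 and 0.098 m and y of tube_2 in the frame of tote_a between -0.06 and 0.06 m and z of tube_2 in the frame of tote_a between -0.004 and 0.05 m and x of tube_3 in the frame of tote_a between -0.098 and 0.098 m and y of tube_3 in the frame of tote_a between -0.06 and 0.06 m and z of tube_3 in the frame of tote_a between -0.004 and 0.05 m and x of tube_4 in the frame of tote_a between -0.098 and 0.098 m and y of tube_4 in the frame of tote_a between -0.06 and 0.06 m and z of tube_4 in the frame of tote_a between -0.004 and 0.05 m and x of tube_5 in the frame of tote_a between -0.098 and 0.098 m and y of tube_5 in the frame of tote_a between -0.06 and 0.06 m and z of tube_5 in the frame of tote_a between -0.004 and 0.05 m), for 0.2 s.
2. the upper tote of the pair is stacked on it (height (world z) of tote_a below 0.01 m and angle between tote_a's own z axis and vertical below 0.05 rad and x of tote_b in the frame of tote_a between -0.01 and 0.01 m and y of tote_b in the frame of tote_a between -0.01 and 0.01 m and z of tote_b in the frame of tote_a between 0.071 and 0.079 m and angle between the z axis of tote_b and the z axis of tote_a, either way round below 0.05 rad and x of tote_b_end in the frame of tote_a below -0.06 m and linear speed of tote_b below 0.03 m/s), for 0.2 s.
3. the last tote is stacked on top, over the tins (all of step 2 and x of tote_c in the frame of tote_b between -0.01 and 0.01 m and y of tote_c in the frame of tote_b between -0.01 and 0.01 m and z of tote_c in the frame of tote_b between 0.071 and 0.079 m and angle between the z axis of tote_c and the z axis of tote_b, either way round below 0.05 rad and x of tote_c_end in the frame of tote_b below -0.06 m and linear speed of tote_c below 0.03 m/s and x of tin_1 in the frame of tote_b between -0.098 and 0.098 m and y of tin_1 in the frame of tote_b between -0.06 and 0.06 m and z of tin_1 in the frame of tote_b between -0.004 and 0.05 m and linear speed of each of tin_1, tin_2 below 0.05 m/s and x of tin_2 in the frame of tote_b between -0.098 and 0.098 m and y of tin_2 in the frame of tote_b between -0.06 and 0.06 m and z of tin_2 in the frame of tote_b between -0.004 and 0.05 m), for 0.2 s.
At the end, for the whole second after the job is handed in: All tubes present in tote_a, upright on the worktop; tote_b stacked on tote_a and tote_c on tote_b, orange ends opposite, within 10 mm of centred, origin 71 to 79 mm above the one below, level to 0.05 rad; all tins present in tote_b; all at rest (all of step 3 and x of tube_1 in the frame of tote_a between -0.098 and 0.098 m and y of tube_1 in the frame of tote_a between -0.06 and 0.06 m and z of tube_1 in the frame of tote_a between -0.004 and 0.05 m and linear speed of each of tube_1, tube_2, tube_3, tube_4, tube_5 below 0.05 m/s and x of tube_2 in the frame of tote_a between -0.098 and 0.098 m and y of tube_2 in the frame of tote_a between -0.06 and 0.06 m and z of tube_2 in the frame of tote_a between -0.004 and 0.05 m and x of tube_3 in the frame of tote_a between -0.098 and 0.098 m and y of tube_3 in the frame of tote_a between -0.06 and 0.06 m and z of tube_3 in the frame of tote_a between -0.004 and 0.05 m and x of tube_4 in the frame of tote_a between -0.098 and 0.098 m and y of tube_4 in the frame of tote_a between -0.06 and 0.06 m and z of tube_4 in the frame of tote_a between -0.004 and 0.05 m and x of tube_5 in the frame of tote_a between -0.098 and 0.098 m and y of tube_5 in the frame of tote_a between -0.06 and 0.06 m and z of tube_5 in the frame of tote_a between -0.004 and 0.05 m); the robot touches nothing.
It fails at once if the mug with the red inside or the dotted bowl is shoved aside (more than 50 mm) (distance of any of red_in_mug, bowl_dotted from where it was at the start of the episode above 0.05 m).
Of tube_1, tube_2, tube_3, tube_4, tube_5 only 3 to 4 are there at a start; the rules pass over those that are not, and their reading is None.
Of tin_1, tin_2 only 1 to 2 are there at a start; the rules pass over those that are not, and their reading is None.
At some moment in a run one of tin_1, tin_2 may be knocked a few centimetres aside while the robot is not near it.
Once in a run the grip may slacken for a moment while it holds something.
It also fails if it takes over 210 s, if anything falls off the work surface, if the arm or the gripper's body presses on something with over 40 N, if the wrist force passes 120 N, or if a joint passes its speed limit or range.

### The arm

A 7-joint arm with a two-finger parallel gripper is mounted at the origin on a cart in front of the work surface, level with it; the furniture and walls round the work are solid. World frame = base frame: x ahead of the robot, y to its left, z up, the work surface at z = 0. Lengths are in mm, angles in rad, forces in N, time in s.
With the tool pointing down it reaches from about 425 to 1025 mm from the base axis. Payload 9.4 kg.
Tool frame: the origin (TCP) lies between the finger pads; the fingertips stand 14 mm ahead of it and the grasp point (between the pads) lies 5 mm behind it (r.nose_length is the z of the fingertips in the tool frame, in mm); z points along the fingers, y is the line along which they close (so a half turn about z gives the same grasp; the last joint's range is limited). The gripper opens to 93 mm and grips with 3 to 60 N. Pads are 15 mm wide; open, the fingers measure 128 mm over their backs; the gripper's body (75 mm by 188 mm) begins 65 mm behind the grasp point.
Start: joints at [-1.323, 0.599, -0.003, 1.599, 0.002, 0.943, -0.08], TCP at [231.365, 687.091, 232.618] pointing down, gripper open.
Joint ranges: [-2.57, 2.57], [-0.35, 1.97], [-1.29, 1.29], [0.11, 2.56], [-1.05, 4.19], [0.11, 1.86], [-2.63, 2.63]. Speed limits (rad/s): [2.22, 2.22, 3.01, 3.01, 3.14, 3.14, 3.14].

### API

Orientations are given as a unit quaternion [x, y, z, w].
In Python, from workcell import readout, cams, workorder, r gives the robot as it stands. The module is installed in compiled form; this text tells all that it offers.
- The arm moves only by the tool step_arm, never from a script. Its argument "motion" is a list that holds one entry, the list of rows, each a list of 7 numbers: the shift along the tool's x, y, z in units of 200 mm (1.0 is 200 mm), then the turn, a rotation vector about the tool's x, y, z in units of 180 degrees (1.0 is 180 degrees), then the closure, from -1 (fully open) to 1 (shut). A call has 1 to 12 rows; each row is the pose to reach, as a shift and turn from the pose commanded when the call began, along the tool's axes at that moment, turning the shorter way round; what a row does not reach only later rows make up. A row lasts 1/8 s, in which the tool goes at most 62.5 mm and 10.7 degrees, less where a joint would pass 70% of its speed; a pose out of reach is approached as far as the arm can. A call with a number of a shift or a turn outside -1 to 1 is refused whole. A call with a gripper value outside its range is refused whole. The fingers move at their own pace and stop on an object; the grip force is fixed at half the most. Time passes only in rows, so rows that repeat a pose let the fingers close. It gives the time, the measured TCP pose, the force, the opening and the grip force at its end, in the units of the state.
- readout.sense(): the state, without advancing time (a new reading comes with each control period).
- cams.snapshot(name): name is "scene" or "top" or "wrist"; returns (picture, depth): 420x560x3 uint8, red, green, blue; 420x560 float32, mm along the optical axis (not along the pixel's ray), 0 where there is no reading.
- cams.camera_info(name): a dict with "fx", "fy", "cx", "cy" (pixels), "distortion" ([k1, k2, p1, p2, k3] as OpenCV has them; the pictures are not rectified), "position" and "orientation" of the camera in the world; the wrist camera has in their place "mount" (4x4, takes a point from camera to tool coordinates, whose origin is the TCP and whose axes are the flange's). Camera axes: x right, y up, looking along -z (the intrinsics and any distortion apply to the point x, -y, -z); pixel columns grow to the right and rows downward; lengths in mm; the calibration is good to about 2 mm. A picture is of the moment at which its call begins: read the wrist's pose just before it. camera_info takes no time and is no camera call.
- workorder.finish_job(): hands the job in; it is judged then, once.
The state is a dict: "t": time; "qpos": joint angles; "dq": joint speeds; "tau": joint torques, N m; "eef_pos": TCP position; "tool_rot": TCP orientation; "force": force on the tool from outside, world axes, zero at the start; "ft_torque": the same for the moment, N m; "width": finger opening in mm; "grasp_force": force on a finger pad.
Only numpy, scipy, OpenCV 4.12 (cv2) and the standard library are available. Lean on these libraries where they do the work, as an engineer would, in place of code of your own. Each camera call takes 0.05 s, during which the arm holds its last target. There are 200 camera calls.

## Working session

There is one attempt and no reset: what is moved stays moved. The work goes in short steps, Python scripts to look and compute and a tool call to move; the robot and the scene stay as the last step left them, time stands still between calls to the robot, and variables do not carry over. Pictures are saved under pics/ and viewed, at most 14 in all, crops included, and the job is handed in when it is done.

Besides the shell and the picture viewer there is one more tool, called after "Call:" by a JSON object that holds its "op" and its "data". step_arm: Moves the arm, as the interface text tells. Shifts and turns lie within -1 to 1; 1 stands for 200 mm of shift or 180 degrees of turn. Its arguments: {"type":"object","properties":{"motion":{"type":"array","items":{"type":"array","items":{"type":"array","items":{"type":"number"}}}}},"required":["motion"]}

```bash
mkdir -p pics
cat > h.py <<'E'
import numpy as np, cv2
from scipy.spatial.transform import Rotation as R
from workcell import readout, cams, workorder, r
def snap(name,fn=None):
    s=readout.sense(); p,d=cams.snapshot(name)
    np.savez(f'{name}.npz',p=p,d=d,pos=s['eef_pos'],rot=s['tool_rot'])
    if fn: cv2.imwrite(f'pics/{fn}',p[:,:,::-1])
    return p,d
def cloud(name):
    z=np.load(f'{name}.npz'); d=z['d']; c=cams.camera_info(name)
    K=np.array([[c['fx'],0,c['cx']],[0,c['fy'],c['cy']],[0,0,1.]])
    u,v=np.meshgrid(np.arange(560.),np.arange(420.))
    n=cv2.undistortPoints(np.stack([u,v],-1).reshape(-1,1,2),K,np.array(c['distortion'],float)).reshape(420,560,2)
    P=np.stack([n[...,0]*d,-n[...,1]*d,-d],-1)
    if name=='wrist':
        M=np.array(c['mount']); P=P@M[:3,:3].T+M[:3,3]
        W=P@R.from_quat(z['rot']).as_matrix().T+z['pos']
    else:
        W=P@R.from_quat(c['orientation']).as_matrix().T+np.array(c['position'])
    W[d==0]=np.nan
    return z['p'],W
E
python3 - <<'E'
from h import *
s=readout.sense(); print(s)
for n in('top','scene'): snap(n,n+'0.png'); print(cams.camera_info(n))
print(cams.camera_info('wrist'), r.nose_length)
E
```

```text
{'t': 0.0, 'qpos': array([-1.32269045,  0.60011355, -0.00255818,  1.60014447,  0.00178651,
        0.94289745, -0.07977732]), 'dq': array([ 0.00314981, -0.00064796, -0.00073136,  0.00065547,  0.00089484,
        0.00079298,  0.00164718]), 'tau': array([ 2.49237266e-03, -7.65073872e+01,  1.49707820e+00, -2.52352273e+01,
       -5.26110828e-02,  1.69160776e-02,  1.80205093e-04]), 'eef_pos': array([231.21698348, 686.63753547, 231.76288497]), 'tool_rot': array([ 1.61647698e-01,  9.86848222e-01, -7.77582318e-04, -6.46506191e-05]), 'force': array([ 0.06528272, -0.33727098, -0.23105081]), 'ft_torque': array([ 0.00223602,  0.00815033, -0.00690682]), 'grasp_force': 0.0, 'width': 93.07417833090192}
{'fx': 544.9524509161429, 'fy': 544.9524509161429, 'cx': 276.98214673060926, 'cy': 201.0126309506947, 'distortion': array([-0.16509015,  0.        ,  0.        ,  0.        ,  0.        ]), 'position': array([ 405.15882712,  -36.51925285, 1778.74844984]), 'orientation': array([ 0.02791897, -0.01548644, -0.70487604,  0.70861165])}
{'fx': 529.6735026844314, 'fy': 529.6735026844314, 'cx': 276.1725398107121, 'cy': 201.3125425588771, 'distortion': array([-0.09169365,  0.        ,  0.        ,  0.        ,  0.        ]), 'position': array([ -419.98829923, -1042.12426284,   735.98517537]), 'orientation': array([ 0.50599234, -0.2052762 , -0.29810763,  0.78292099])}
{'fx': 345.23603865412025, 'fy': 345.23603865412025, 'cx': 276.78633225209273, 'cy': 207.33875210122167, 'distortion': array([0.01814949, 0.        , 0.        , 0.        , 0.        ]), 'mount': array([[ 5.03052611e-04,  9.62285334e-01,  2.72041692e-01,
         7.45550557e+01],
       [ 9.99999626e-01, -2.92511455e-04, -8.14481551e-04,
        -1.79485271e-01],
       [-7.04188341e-04,  2.72042000e-01, -9.62285121e-01,
        -1.53650107e+02],
       [ 0.00000000e+00,  0.00000000e+00,  0.00000000e+00,
         1.00000000e+00]])} 14.0
```

View pics/top0.png

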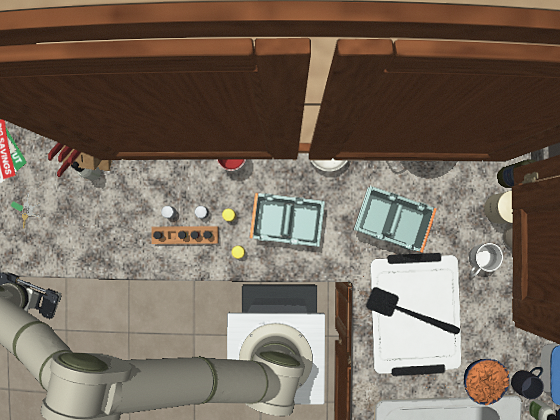

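View pics/scene0.png

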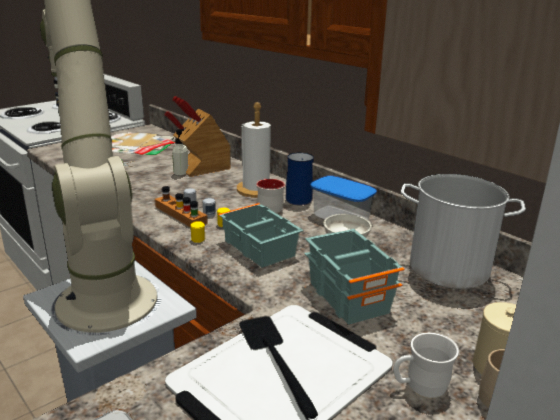

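The top view shows these objects:
- **tote_a:** alone, about (288,219), orange end to the left.
- **Nested pair:** (395,218), orange end to the right.
- **Rack:** (185,236), with dark caps at about x = 158, 182, 195 and 207.
- **Grey tins:** (168,212) and (201,212).
- **Yellow look-alikes (leave alone):** (229,215) and (237,252).

Next I measure with one close crop.

```bash
cat > m.py <<'E'
from h import *
p,W=cloud('top')
c=cv2.resize(p[190:265,140:265],None,fx=6,fy=6,interpolation=cv2.INTER_CUBIC); cv2.imwrite('pics/crop0.png',c[:,:,::-1])
for u,v in [(158,235),(171,235),(182,235),(195,235),(207,235),(168,212),(201,212),(229,215),(237,252),(288,219),(395,218),(232,162),(330,165)]:
    print((u,v),np.round(W[v-1:v+2,u-1:u+2].reshape(-1,3).mean(0)),p[v,u])
hsv=cv2.cvtColor(p,cv2.COLOR_RGB2HSV); 
def rect(box,zmin,zmax,nm):
    u0,u1,v0,v1=box; S=W[v0:v1,u0:u1].reshape(-1,3); S=S[(S[:,2]>zmin)&(S[:,2]<zmax)]
    rr=cv2.minAreaRect(S[:,:2].astype(np.float32)); print(nm,len(S),rr,np.median(S[:,2]))
rect((240,335,185,255),70,100,'A'); rect((345,445,180,258),112,145,'B'); rect((148,222,222,248),20,35,'rack')
rect((240,335,185,255),-5,8,'A floor?')
for nm,b in dict(t1=(160,176,204,221),t2=(193,210,204,221)).items(): rect(b,40,60,nm)
print('tall things', np.nanmax(W[...,2]), np.round(W[100,150]),np.round(W[150,200]),np.round(W[157,330]))
E
python3 m.py
```

```text
(158, 235) [400. 370.  72.] [60 64 64]
(171, 235) [401. 341.   9.] [196 143  97]
(182, 235) [401. 293.  73.] [61 64 65]
(195, 235) [402. 251.  73.] [62 64 64]
(207, 235) [402. 213.  73.] [61 62 64]
(168, 212) [474. 343.  51.] [224 228 229]
(201, 212) [475. 236.  51.] [226 230 230]
(229, 215) [466. 147.  49.] [239 239 123]
(237, 252) [349. 120.  50.] [240 239 125]
(288, 219) [nan nan nan] [159 184 177]
(395, 218) [ 457. -367.  124.] [189 218 211]
(232, 162) [642. 144.   6.] [170  57  58]
(330, 165) [ 631. -177.   22.] [236 236 229]
A 796 ((453.1206359863281, -35.720367431640625), (218.6311798095703, 143.70497131347656), 83.35114288330078) 83.49758094490608
B 837 ((455.5451965332031, -369.73773193359375), (219.52108764648438, 149.75311279296875), 71.22732543945312) 125.25030348170822
rack 735 ((402.6963195800781, 294.01031494140625), (55.4126091003418, 215.1827392578125), 0.4986695349216461) 28.798314351846784
A floor? 4235 ((454.5533447265625, -37.81864929199219), (226.0994873046875, 308.8623352050781), 0.30213966965675354) 1.149216050535415
t1 133 ((477.6664123535156, 347.39306640625), (39.845977783203125, 39.306114196777344), 86.66695404052734) 49.91460832703183
t2 130 ((478.2177734375, 237.75709533691406), (39.069149017333984, 39.270713806152344), 86.36005401611328) 49.009849657563905
tall things 1316.1638877155149 [ 583.  147. 1072.] [582. 147. 645.] [ 573. -130.  607.]
```

View pics/crop0.png

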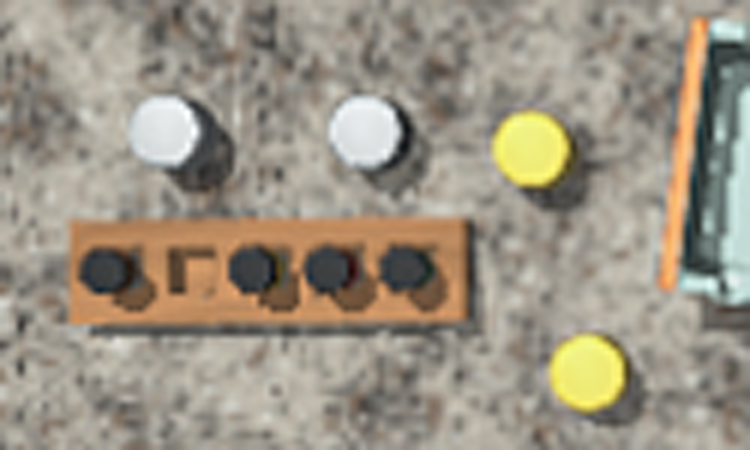

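Positions match the sizes given: tube tops at 72–73 mm, the tote A rim at 84, the pair's rim at 125 and the tins at 50. All four tubes (holes y = +80, 0, −40, −80) and both grey tins are present, and the yellow tins stay put. Tote A is at (453,−36) with yaw 83.4°. The pair is at (455.5,−370) with yaw −108.8°.

```bash
cat > go.py <<'E'
# usage: go.py x y z yaw(deg of tool y) -> shift & turn in move units, from the measured pose
import sys
from h import *
s=readout.sense(); R0=R.from_quat(s['tool_rot']); p=s['eef_pos']
def calc(x,y,z,yaw):
    a=np.radians(yaw); ty=np.array([np.cos(a),np.sin(a),0]); tz=np.array([0,0,-1.]); tx=np.cross(ty,tz)
    d=R0.inv().apply(np.array([x,y,z])-p)/200; w=(R0.inv()*R.from_matrix(np.c_[tx,ty,tz])).as_rotvec()/np.pi
    return np.round(np.r_[d,w],3).tolist()
ty=R0.apply([0,1,0]); print('at',np.round(p,1),'yaw',round(np.degrees(np.arctan2(ty[1],ty[0])),1),'w',round(s['width'],1),'q',np.round(s['qpos'],2),'t',round(s['t'],2))
a=list(map(float,sys.argv[1:]))
for i in range(0,len(a),4): print(a[i:i+4],calc(*a[i:i+4]))
E
python3 go.py 402.7 374 150 0
```

```text
at [231.3 686.7 231.9] yaw 71.4 w 92.9 q [-1.32  0.6  -0.    1.6   0.    0.94 -0.08] t 0.1
[402.7, 374.0, 150.0, 0.0] [-1.311, -1.208, 0.411, -0.0, 0.0, 0.397]
```

Call:
{"op": "step_arm", "data": {"motion": [[[-0.66,-0.6,0.2,0,0,0.2,-0.1],[-0.66,-0.6,0.2,0,0,0.2,-0.1],[-0.66,-0.6,0.2,0,0,0.2,-0.1],[-0.66,-0.6,0.2,0,0,0.2,-0.1],[-0.66,-0.6,0.2,0,0,0.2,-0.1]]]}}

```text
t: 0.72
eef_pos: [318.3, 531.0, 192.5]
tool_rot: [0.459, 0.889, -0.0, 0.0]
force: [-1.7, 0.4, 0.2]
width: 52.1
grasp_force: 0.0
```

```bash
python3 go.py 402.7 374 150 0
```

```text
at [318.3 531.  192.5] yaw 35.4 w 52.1 q [-1.23  0.52  0.16  1.9  -0.12  0.73 -0.39] t 0.72
[402.7, 374.0, 150.0, 0.0] [-0.884, -0.11, 0.213, -0.0, 0.0, 0.197]
```

Call:
{"op": "step_arm", "data": {"motion": [[[-0.884,-0.11,0.213,0,0,0.197,-0.1],[-0.884,-0.11,0.213,0,0,0.197,-0.1],[-0.884,-0.11,0.213,0,0,0.197,-0.1],[-0.884,-0.11,0.213,0,0,0.197,-0.1],[-0.884,-0.11,0.213,0,0,0.197,-0.1],[-0.884,-0.11,0.213,0,0,0.197,-0.1]]]}}

```text
t: 1.48
eef_pos: [402.1, 375.8, 150.1]
tool_rot: [0.706, 0.708, 0.0, -0.0]
force: [-0.2, 0.7, 0.2]
width: 51.2
grasp_force: 0.0
```

```bash
python3 go.py 402.7 374 150 0
python3 - <<'E'
from h import *
snap('wrist','w1.png'); p,W=cloud('wrist')
m=(W[...,2]>62)&(W[...,2]<80)&(p.max(2)<110)&(W[...,1]>180)&(W[...,1]<400)
n,l,st,c=cv2.connectedComponentsWithStats(m.astype(np.uint8))
for i in range(1,n):
    if st[i,4]>30: q=W[l==i]; print(st[i,4],np.round(c[i]),np.round((q.min(0)+q.max(0))/2,1),np.round(q.max(0)-q.min(0),1))
S=W[(W[...,2]>24)&(W[...,2]<34)&(abs(W[...,0]-402)<40)]
print(cv2.minAreaRect(S[:,:2].astype(np.float32)))
E
```

```text
at [402.1 375.8 150.1] yaw 0.2 w 51.2 q [-1.06  0.52  0.29  2.09 -0.27  0.57 -0.57] t 1.48
[402.7, 374.0, 150.0, 0.0] [-0.009, 0.003, 0.0, 0.0, -0.0, 0.001]
1015 [277. 217.] [402.9 377.8  68.8] [23.4 23.6 13.2]
417 [278. 306.] [404.4 306.   68.6] [23.6  8.4 13.2]
698 [279. 362.] [405.4 257.6  69.1] [24.6 24.9 12.4]
219 [279. 388.] [406.  225.9  67.6] [22.8  9.5 11.2]
((404.56500244140625, 296.64862060546875), (56.1005744934082, 217.9306182861328), 1.090436339378357)
```

View pics/w1.png

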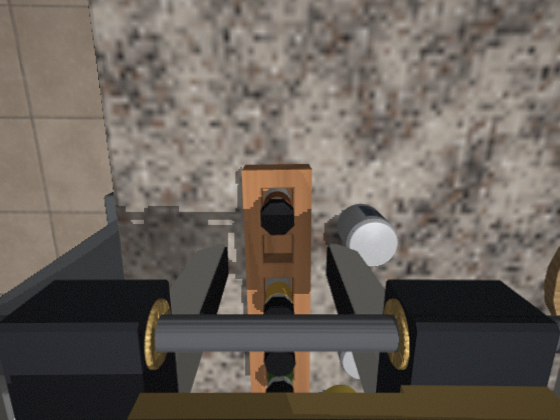

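The wrist view shows the first cap at (277,217), between and ahead of the open fingers, and the tin clear at (370,240). It agrees with the top camera to about 3 mm, so I split the difference and grasp.

Call:
{"op": "step_arm", "data": {"motion": [[[0,0.005,0.25,0,0,0,-0.1],[0,0.005,0.475,0,0,0,-0.1],[0,0.005,0.475,0,0,0,-0.1],[0,0.005,0.475,0,0,0,1],[0,0.005,0.475,0,0,0,1],[0,0.005,0.475,0,0,0,1],[0,0.005,0.475,0,0,0,1],[0,0.005,0.25,0,0,0,1],[0,0.005,0,0,0,0,1],[0,0.005,-0.1,0,0,0,1],[0,0.005,-0.1,0,0,0,1]]]}}

```text
t: 2.9
eef_pos: [404.1, 375.0, 171.7]
tool_rot: [0.707, 0.707, 0.002, -0.0]
force: [0.8, -0.4, -0.9]
width: 23.8
grasp_force: 30.0
```

```bash
cat > pl.py <<'E'
import numpy as np,sys
# tote-frame point (x,y) -> world
def T(x,y,c=(453.1,-35.7),yaw=83.35):
    a=np.radians(yaw); return np.round([c[0]+x*np.cos(a)-y*np.sin(a), c[1]+x*np.sin(a)+y*np.cos(a)],1)
if __name__=='__main__':
    for p in [(-54,24),(-54,-24),(54,24),(54,-24)]: print(p,T(*p))
E
python3 pl.py;python3 go.py 447 -90 170 83.35 447 170 170 30
```

```text
(-54, 24) [423.  -86.6]
(-54, -24) [470.7 -92.1]
(54, 24) [435.5  20.7]
(54, -24) [483.2  15.2]
at [404.1 375.  171.7] yaw -0.0 w 23.8 q [-1.08  0.49  0.33  2.07 -0.27  0.61 -0.57] t 2.9
[447.0, -90.0, 170.0, 83.35] [-2.325, 0.217, 0.002, 0.001, -0.0, -0.463]
[447.0, 170.0, 170.0, 30.0] [-1.025, 0.216, 0.006, 0.001, -0.001, -0.167]
```

Call:
{"op": "step_arm", "data": {"motion": [[[-0.9,0.2,0,0,0,-0.23,1],[-0.9,0.2,0,0,0,-0.23,1],[-0.9,0.2,0,0,0,-0.23,1],[-0.9,0.2,0,0,0,-0.23,1],[-0.9,0.2,0,0,0,-0.23,1]]]}}

```text
t: 3.52
eef_pos: [443.3, 193.4, 169.2]
tool_rot: [0.413, 0.911, -0.0, -0.001]
force: [-0.1, 1.0, -0.5]
width: 23.7
grasp_force: 30.0
```

```bash
python3 go.py 483 15.2 170 83.35
```

```text
at [443.3 193.4 169.2] yaw 41.2 w 23.7 q [-0.59  0.41  0.09  2.21 -0.07  0.53  0.27] t 3.52
[483.0, 15.2, 170.0, 83.35] [-0.802, -0.437, -0.004, -0.0, -0.0, -0.234]
```

Call:
{"op": "step_arm", "data": {"motion": [[[-0.8,-0.437,0,0,0,-0.234,1],[-0.8,-0.437,0,0,0,-0.234,1],[-0.8,-0.437,0,0,0,-0.234,1],[-0.8,-0.437,0,0,0,-0.234,1],[-0.8,-0.437,0,0,0,-0.234,1],[-0.8,-0.437,0,0,0,-0.234,1]]]}}

```text
t: 4.28
eef_pos: [483.2, 17.9, 169.6]
tool_rot: [0.059, 0.998, 0.0, -0.0]
force: [-0.9, -0.0, -0.6]
width: 23.7
grasp_force: 30.0
```

```bash
python3 go.py 483 15.2 52 83.35
python3 - <<'E'
from h import *
snap('wrist','w2.png'); p,W=cloud('wrist')
m=(W[...,2]>78)&(W[...,2]<90)&(W[...,1]<90)&(W[...,0]>350)&(W[...,0]<540)
S=W[m]; print(len(S),cv2.minAreaRect(S[:,:2].astype(np.float32)))
E
```

```text
at [483.2  17.9 169.6] yaw 83.3 w 23.7 q [-0.05  0.41 -0.14  2.2   0.11  0.54  1.18] t 4.28
[483.0, 15.2, 52.0, 83.35] [-0.001, -0.014, 0.588, 0.0, -0.0, -0.0]
15632 ((454.50274658203125, -35.060569763183594), (219.132080078125, 145.9846954345703), 83.47129821777344)
```

View pics/w2.png

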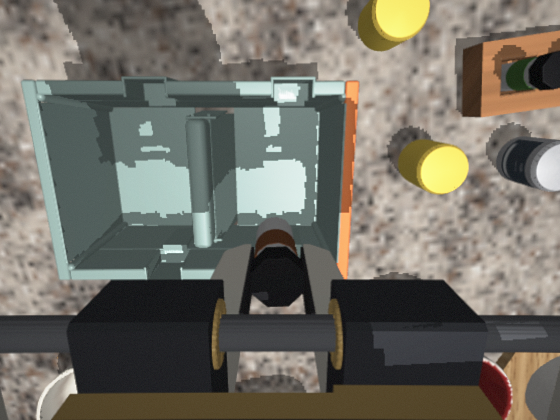

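The wrist view shows the brown-banded tube held over tote A's orange-end bay at (275,255), with the ridge at (203,180). The tote fit is (454.4,−35.2) at 83.45°. I lower and release.

Call:
{"op": "step_arm", "data": {"motion": [[[0,-0.014,0.25,0,0,0,1],[0,-0.014,0.45,0,0,0,1],[0,-0.014,0.59,0,0,0,1],[0,-0.014,0.59,0,0,0,1],[0,-0.014,0.59,0,0,0,1],[0,-0.014,0.59,0,0,0,0.14],[0,-0.014,0.59,0,0,0,0.14],[0,-0.014,0.59,0,0,0,0.14],[0,-0.014,0.4,0,0,0,0.14],[0,-0.014,0.1,0,0,0,0.0],[0,-0.014,0,0,0,0,-0.1],[0,-0.014,0,0,0,0,-0.1]]]}}

```text
t: 5.82
eef_pos: [483.9, 13.5, 171.7]
tool_rot: [0.057, 0.998, 0.0, 0.002]
force: [-0.1, 0.6, -0.5]
width: 50.9
grasp_force: 0.0
```

```bash
python3 go.py 403.6 215 150 0
```

```text
at [483.9  13.5 171.7] yaw 83.4 w 50.9 q [-0.03  0.41 -0.16  2.2   0.12  0.54  1.18] t 5.83
[403.6, 215.0, 150.0, 0.0] [0.515, 0.955, 0.107, 0.001, 0.001, 0.463]
```

Call:
{"op": "step_arm", "data": {"motion": [[[0.515,0.955,0.107,0,0,0.463,-0.1],[0.515,0.955,0.107,0,0,0.463,-0.1],[0.515,0.955,0.107,0,0,0.463,-0.1],[0.515,0.955,0.107,0,0,0.463,-0.1],[0.515,0.955,0.107,0,0,0.463,-0.1],[0.515,0.955,0.107,0,0,0.463,-0.1],[0.515,0.955,0.107,0,0,0.463,-0.1],[0.515,0.955,0.107,0,0,0.463,-0.1],[0.515,0.955,0.107,0,0,0.463,-0.1],[0.515,0.955,0.107,0,0,0.463,-0.1]]]}}

```text
t: 7.08
eef_pos: [402.3, 215.0, 148.0]
tool_rot: [0.705, 0.709, -0.001, 0.0]
force: [-1.0, -0.4, -0.6]
width: 51.2
grasp_force: 0.0
```

```bash
python3 go.py 403.6 215 55 0;  python3 - <<'E'
from h import *
snap('wrist','w3.png'); p,W=cloud('wrist')
m=(W[...,2]>62)&(W[...,2]<80)&(p.max(2)<110)&(W[...,1]>180)&(W[...,1]<400)
n,l,st,c=cv2.connectedComponentsWithStats(m.astype(np.uint8))
for i in range(1,n):
    if st[i,4]>30: q=W[l==i]; print(st[i,4],np.round(c[i]),np.round((q.min(0)+q.max(0))/2,1),np.round(q.max(0)-q.min(0),1))
E
```

```text
at [402.3 215.  148. ] yaw 0.3 w 51.2 q [-0.83  0.44  0.29  2.29 -0.29  0.44 -0.3 ] t 7.08
[403.6, 215.0, 55.0, 0.0] [0.001, 0.007, 0.465, -0.0, 0.0, 0.002]
1233 [280.  98.] [404.5 297.3  73.5] [23.5 23.5  4.8]
1091 [280. 160.] [405.2 257.7  69.1] [25.2 24.9 14.1]
1040 [281. 216.] [405.9 217.5  68.9] [24.4 24.8 13.6]
```

Call:
{"op": "step_arm", "data": {"motion": [[[-0.004,0.008,0.25,0,0,0,-0.1],[-0.004,0.008,0.465,0,0,0,-0.1],[-0.004,0.008,0.465,0,0,0,-0.1],[-0.004,0.008,0.465,0,0,0,1],[-0.004,0.008,0.465,0,0,0,1],[-0.004,0.008,0.465,0,0,0,1],[-0.004,0.008,0.465,0,0,0,1],[-0.004,0.008,0.25,0,0,0,1],[-0.004,0.008,0,0,0,0,1],[-0.004,0.008,-0.1,0,0,0,1],[-0.004,0.008,-0.1,0,0,0,1]]]}}

```text
t: 8.5
eef_pos: [404.6, 215.1, 170.2]
tool_rot: [0.706, 0.708, 0.002, 0.0]
force: [0.6, 0.0, -0.3]
width: 23.7
grasp_force: 30.0
```

```bash
python3 -c "
from pl import T
for p in [(-54,22),(-54,-24),(54,24),(54,-24)]: print(p,T(*p,c=(454.2,-35.3),yaw=83.45))"; python3 go.py 436.6 20.7 170 83.4
```

```text
(-54, 22) [426.2 -86.4]
(-54, -24) [471.9 -91.7]
(54, 24) [436.5  21.1]
(54, -24) [484.2  15.6]
at [404.6 215.1 170.2] yaw 0.2 w 23.7 q [-0.87  0.4   0.35  2.27 -0.28  0.5  -0.3 ] t 8.5
[436.6, 20.7, 170.0, 83.4] [-0.972, 0.157, -0.001, 0.001, 0.0, -0.462]
```

Call:
{"op": "step_arm", "data": {"motion": [[[-0.972,0.157,0,0,0,-0.462,1],[-0.972,0.157,0,0,0,-0.462,1],[-0.972,0.157,0,0,0,-0.462,1],[-0.972,0.157,0,0,0,-0.462,1],[-0.972,0.157,0,0,0,-0.462,1],[-0.972,0.157,0,0,0,-0.462,1],[-0.972,0.157,0,0,0,-0.462,1],[-0.972,0.157,0,0,0,-0.462,1],[-0.972,0.157,0,0,0,-0.462,1],[-0.972,0.157,0,0,0,-0.462,1]]]}}

```text
t: 9.75
eef_pos: [435.7, 20.0, 168.1]
tool_rot: [0.06, 0.998, 0.0, -0.0]
force: [0.8, 0.1, 0.7]
width: 23.8
grasp_force: 30.0
```

```bash
python3 go.py 436.6 20.7 52 83.4
```

```text
at [435.7  20.  168.1] yaw 83.1 w 23.8 q [-0.09  0.37 -0.11  2.3   0.09  0.48  1.18] t 9.75
[436.6, 20.7, 52.0, 83.4] [-0.005, 0.004, 0.581, 0.0, -0.0, -0.002]
```

Call:
{"op": "step_arm", "data": {"motion": [[[-0.005,0,0.25,0,0,0,1],[-0.005,0,0.45,0,0,0,1],[-0.005,0,0.583,0,0,0,1],[-0.005,0,0.583,0,0,0,1],[-0.005,0,0.583,0,0,0,1],[-0.005,0,0.583,0,0,0,0.14],[-0.005,0,0.583,0,0,0,0.14],[-0.005,0,0.583,0,0,0,0.14],[-0.005,0,0.4,0,0,0,0.14],[-0.005,0,0.1,0,0,0,0.0],[-0.005,0,0,0,0,0,-0.1],[-0.005,0,0,0,0,0,-0.1]]]}}

```text
t: 11.25
eef_pos: [437.7, 19.8, 170.3]
tool_rot: [0.059, 0.998, 0.0, 0.002]
force: [-0.6, -0.2, 0.7]
width: 50.9
grasp_force: 0.0
```

```bash
python3 go.py 404 255.5 150 0
```

```text
at [437.7  19.8 170.3] yaw 83.2 w 50.9 q [-0.07  0.37 -0.13  2.29  0.1   0.48  1.16] t 11.25
[404.0, 255.5, 150.0, 0.0] [0.307, 1.15, 0.101, 0.001, 0.001, 0.462]
```

Call:
{"op": "step_arm", "data": {"motion": [[[0.307,1.0,0.101,0,0,0.462,-0.1],[0.307,1.0,0.101,0,0,0.462,-0.1],[0.307,1.0,0.101,0,0,0.462,-0.1],[0.307,1.0,0.101,0,0,0.462,-0.1],[0.307,1.0,0.101,0,0,0.462,-0.1],[0.307,1.0,0.101,0,0,0.462,-0.1],[0.307,1.0,0.101,0,0,0.462,-0.1],[0.307,1.0,0.101,0,0,0.462,-0.1],[0.307,1.0,0.101,0,0,0.462,-0.1]]]}}

```text
t: 12.38
eef_pos: [399.0, 225.5, 147.4]
tool_rot: [0.706, 0.708, -0.001, 0.0]
force: [-0.3, 0.5, -0.4]
width: 51.1
grasp_force: 0.0
```

```bash
python3 go.py 404 255.5 55 0
```

```text
at [399.  225.5 147.4] yaw 0.2 w 51.1 q [-0.87  0.44  0.32  2.29 -0.31  0.45 -0.3 ] t 12.38
[404.0, 255.5, 55.0, 0.0] [0.151, 0.026, 0.462, -0.0, 0.001, 0.001]
```

Call:
{"op": "step_arm", "data": {"motion": [[[0.151,0.026,0,0,0,0,-0.1],[0.151,0.026,0,0,0,0,-0.1],[0.151,0.026,0.25,0,0,0,-0.1],[0.151,0.026,0.462,0,0,0,-0.1],[0.151,0.026,0.462,0,0,0,-0.1],[0.151,0.026,0.462,0,0,0,1],[0.151,0.026,0.462,0,0,0,1],[0.151,0.026,0.462,0,0,0,1],[0.151,0.026,0.462,0,0,0,1],[0.151,0.026,0.25,0,0,0,1],[0.151,0.026,-0.1,0,0,0,1],[0.151,0.026,-0.1,0,0,0,1]]]}}

```text
t: 13.88
eef_pos: [405.7, 256.9, 172.0]
tool_rot: [0.706, 0.708, 0.003, 0.0]
force: [0.1, -0.2, -0.8]
width: 23.7
grasp_force: 30.0
```

```bash
python3 go.py 471.9 -91.7 170 83.4
```

```text
at [405.7 256.9 172. ] yaw 0.1 w 23.7 q [-0.96  0.42  0.38  2.23 -0.31  0.53 -0.34] t 13.88
[471.9, -91.7, 170.0, 83.4] [-1.744, 0.327, 0.004, 0.002, -0.0, -0.463]
```

Call:
{"op": "step_arm", "data": {"motion": [[[-0.9,0.165,0,0,0,-0.23,1],[-0.9,0.165,0,0,0,-0.23,1],[-0.9,0.165,0,0,0,-0.23,1],[-0.9,0.165,0,0,0,-0.23,1],[-0.9,0.165,0,0,0,-0.23,1]]]}}

```text
t: 14.5
eef_pos: [437.7, 75.3, 168.2]
tool_rot: [0.412, 0.911, 0.0, -0.0]
force: [0.4, -0.1, -1.0]
width: 24.0
grasp_force: 30.0
```

```bash
python3 go.py 471.9 -91.7 170 83.4
```

```text
at [437.7  75.3 168.2] yaw 41.3 w 24.0 q [-0.4   0.38  0.13  2.29 -0.11  0.48  0.54] t 14.5
[471.9, -91.7, 170.0, 83.4] [-0.74, -0.423, -0.009, 0.0, -0.0, -0.234]
```

Call:
{"op": "step_arm", "data": {"motion": [[[-0.74,-0.423,0,0,0,-0.234,1],[-0.74,-0.423,0,0,0,-0.234,1],[-0.74,-0.423,0,0,0,-0.234,1],[-0.74,-0.423,0,0,0,-0.234,1],[-0.74,-0.423,0,0,0,-0.234,1],[-0.74,-0.423,0,0,0,-0.234,1]]]}}

```text
t: 15.25
eef_pos: [472.6, -89.6, 168.2]
tool_rot: [0.057, 0.998, 0.0, -0.0]
force: [-0.4, 0.8, -0.2]
width: 23.7
grasp_force: 30.0
```

```bash
python3 go.py 471.9 -91.7 52 83.4
```

```text
at [472.6 -89.6 168.2] yaw 83.5 w 23.7 q [ 0.14  0.41 -0.1   2.21  0.08  0.53  1.44] t 15.25
[471.9, -91.7, 52.0, 83.4] [0.002, -0.011, 0.581, 0.0, -0.0, 0.0]
```

Call:
{"op": "step_arm", "data": {"motion": [[[0,-0.004,0.25,0,0,0,1],[0,-0.004,0.45,0,0,0,1],[0,-0.004,0.581,0,0,0,1],[0,-0.004,0.581,0,0,0,1],[0,-0.004,0.581,0,0,0,1],[0,-0.004,0.581,0,0,0,0.14],[0,-0.004,0.581,0,0,0,0.14],[0,-0.004,0.581,0,0,0,0.14],[0,-0.004,0.4,0,0,0,0.14],[0,-0.004,0.1,0,0,0,0.0],[0,-0.004,0,0,0,0,-0.1],[0,-0.004,0,0,0,0,-0.1]]]}}

```text
t: 16.75
eef_pos: [473.3, -92.0, 170.2]
tool_rot: [0.056, 0.998, -0.0, 0.002]
force: [-1.0, 0.1, -0.4]
width: 50.9
grasp_force: 0.0
```

```bash
python3 go.py 404 295.5 150 0
```

```text
at [473.3 -92.  170.2] yaw 83.6 w 50.9 q [ 0.15  0.41 -0.11  2.2   0.09  0.53  1.44] t 16.75
[404.0, 295.5, 150.0, 0.0] [0.561, 1.887, 0.099, 0.001, 0.001, 0.464]
```

Call:
{"op": "step_arm", "data": {"motion": [[[0.28,0.95,0.05,0,0,0.23,-0.1],[0.28,0.95,0.05,0,0,0.23,-0.1],[0.28,0.95,0.05,0,0,0.23,-0.1],[0.28,0.95,0.05,0,0,0.23,-0.1],[0.28,0.95,0.05,0,0,0.23,-0.1]]]}}

```text
t: 17.38
eef_pos: [437.2, 104.4, 157.4]
tool_rot: [0.403, 0.915, -0.001, -0.0]
force: [-0.0, -0.6, -0.6]
width: 51.1
grasp_force: 0.0
```

```bash
python3 go.py 404 295.5 150 0
```

```text
at [437.2 104.4 157.4] yaw 42.5 w 51.1 q [-0.45  0.4   0.12  2.29 -0.11  0.46  0.5 ] t 17.38
[404.0, 295.5, 150.0, 0.0] [0.817, 0.523, 0.036, -0.001, 0.0, 0.236]
```

Call:
{"op": "step_arm", "data": {"motion": [[[0.817,0.523,0.036,0,0,0.236,-0.1],[0.817,0.523,0.036,0,0,0.236,-0.1],[0.817,0.523,0.036,0,0,0.236,-0.1],[0.817,0.523,0.036,0,0,0.236,-0.1],[0.817,0.523,0.036,0,0,0.236,-0.1],[0.817,0.523,0.036,0,0,0.236,-0.1]]]}}

```text
t: 18.12
eef_pos: [406.2, 292.7, 151.0]
tool_rot: [0.708, 0.707, -0.0, 0.0]
force: [0.7, 0.4, -0.6]
width: 50.8
grasp_force: 0.0
```

```bash
python3 go.py 404 295.5 55 0
```

```text
at [406.2 292.7 151. ] yaw -0.1 w 50.8 q [-1.    0.48  0.37  2.2  -0.34  0.51 -0.37] t 18.12
[404.0, 295.5, 55.0, 0.0] [0.014, -0.011, 0.48, -0.0, 0.0, -0.0]
```

Call:
{"op": "step_arm", "data": {"motion": [[[0.006,-0.004,0.25,0,0,0,-0.1],[0.006,-0.004,0.475,0,0,0,-0.1],[0.006,-0.004,0.475,0,0,0,-0.1],[0.006,-0.004,0.475,0,0,0,1],[0.006,-0.004,0.475,0,0,0,1],[0.006,-0.004,0.475,0,0,0,1],[0.006,-0.004,0.475,0,0,0,1],[0.006,-0.004,0.25,0,0,0,1],[0.006,-0.004,0,0,0,0,1],[0.006,-0.004,-0.1,0,0,0,1],[0.006,-0.004,-0.1,0,0,0,1]]]}}

```text
t: 19.5
eef_pos: [405.1, 296.6, 172.8]
tool_rot: [0.708, 0.706, 0.002, -0.0]
force: [-0.2, -0.1, -0.5]
width: 23.8
grasp_force: 30.0
```

```bash
python3 go.py 427 -86.4 170 83.4
```

```text
at [405.1 296.6 172.8] yaw -0.2 w 23.8 q [-1.04  0.45  0.42  2.18 -0.34  0.57 -0.38] t 19.5
[427.0, -86.4, 170.0, 83.4] [-1.915, 0.116, 0.009, 0.001, -0.0, -0.464]
```

Call:
{"op": "step_arm", "data": {"motion": [[[-0.96,0.15,0,0,0,-0.23,1],[-0.96,0.15,0,0,0,-0.23,1],[-0.96,0.15,0,0,0,-0.23,1],[-0.96,0.15,0,0,0,-0.23,1],[-0.96,0.15,0,0,0,-0.23,1]]]}}

```text
t: 20.12
eef_pos: [433.7, 102.6, 170.6]
tool_rot: [0.415, 0.91, -0.0, -0.001]
force: [0.4, -0.1, -0.2]
width: 23.7
grasp_force: 30.0
```

```bash
python3 go.py 427 -86.4 170 83.4
```

```text
at [433.7 102.6 170.6] yaw 40.9 w 23.7 q [-0.49  0.38  0.17  2.29 -0.14  0.49  0.51] t 20.12
[427.0, -86.4, 170.0, 83.4] [-0.692, -0.645, 0.003, -0.0, -0.0, -0.236]
```

Call:
{"op": "step_arm", "data": {"motion": [[[-0.692,-0.645,0,0,0,-0.236,1],[-0.692,-0.645,0,0,0,-0.236,1],[-0.692,-0.645,0,0,0,-0.236,1],[-0.692,-0.645,0,0,0,-0.236,1],[-0.692,-0.645,0,0,0,-0.236,1],[-0.692,-0.645,0,0,0,-0.236,1],[-0.692,-0.645,0,0,0,-0.236,1]]]}}

```text
t: 21.0
eef_pos: [428.1, -83.9, 171.1]
tool_rot: [0.056, 0.998, 0.0, -0.0]
force: [0.2, -0.2, -1.0]
width: 23.9
grasp_force: 30.0
```

```bash
python3 go.py 427 -86.4 52 83.4
```

```text
at [428.1 -83.9 171.1] yaw 83.6 w 23.9 q [ 0.11  0.36 -0.06  2.3   0.05  0.48  1.47] t 21.0
[427.0, -86.4, 52.0, 83.4] [0.004, -0.013, 0.595, 0.0, -0.0, 0.001]
```

Call:
{"op": "step_arm", "data": {"motion": [[[0,-0.008,0.25,0,0,0,1],[0,-0.008,0.45,0,0,0,1],[0,-0.008,0.593,0,0,0,1],[0,-0.008,0.593,0,0,0,1],[0,-0.008,0.593,0,0,0,1],[0,-0.008,0.593,0,0,0,0.14],[0,-0.008,0.593,0,0,0,0.14],[0,-0.008,0.593,0,0,0,0.14],[0,-0.008,0.4,0,0,0,0.14],[0,-0.008,0.1,0,0,0,0.0],[0,-0.008,-0.1,0,0,0,-0.6],[0,-0.008,-0.1,0,0,0,-0.6]]]}}

```text
t: 22.5
eef_pos: [429.1, -87.3, 194.1]
tool_rot: [0.056, 0.998, -0.0, 0.003]
force: [-0.0, 1.1, 0.0]
width: 62.1
grasp_force: 0.0
```

```bash
python3 go.py 455.5 -300 230 -108.8
```

```text
at [429.1 -87.3 194.1] yaw 83.6 w 62.1 q [ 0.13  0.32 -0.08  2.27  0.05  0.54  1.47] t 22.5
[455.5, -300.0, 230.0, -108.8] [-0.251, -1.042, -0.178, -0.003, 0.0, -0.931]
```

Call:
{"op": "step_arm", "data": {"motion": [[[-0.25,-0.95,-0.4,0,0,0.05,-0.6],[-0.25,-0.95,-0.4,0,0,0.05,-0.6],[-0.25,-0.95,-0.4,0,0,0.05,-0.6],[-0.25,-0.95,-0.4,0,0,0.05,-0.6],[-0.25,-0.95,-0.4,0,0,0.05,-0.6],[-0.25,-0.95,-0.4,0,0,0.05,-0.6]]]}}

```text
t: 23.25
eef_pos: [455.8, -280.0, 269.9]
tool_rot: [0.133, 0.991, 0.001, -0.001]
force: [0.1, -0.8, -0.1]
width: 74.1
grasp_force: 0.0
```

```bash
cat > pair.py <<'E'
from h import *
import sys
lo,hi,y0,y1=map(float,sys.argv[1:5])
snap('wrist',sys.argv[5]); p,W=cloud('wrist')
m=(W[...,2]>lo)&(W[...,2]<hi)&(W[...,1]<y1)&(W[...,1]>y0)&(W[...,0]>330)&(W[...,0]<580)
S=W[m]; print(len(S),cv2.minAreaRect(S[:,:2].astype(np.float32)))
E
python3 pair.py 118 134 -520 -230 w4.png; python3 go.py 455.5 -370 113 71.2
python3 - <<'E'
from h import *
p,d=snap('top','top1.png'); cv2.imwrite('pics/crop1.png',cv2.resize(p[170:270,230:450],None,fx=3.5,fy=3.5,interpolation=cv2.INTER_CUBIC)[:,:,::-1])
E
```

```text
8993 ((456.1958312988281, -368.139892578125), (218.81532287597656, 147.26026916503906), 71.0793228149414)
at [ 455.9 -279.7  270.1] yaw 74.7 w 74.5 q [ 0.44  0.33  0.    1.99 -0.    0.83  1.75] t 23.3
[455.5, -370.0, 113.0, 71.2] [-0.119, -0.437, 0.785, 0.0, -0.001, 0.02]
```

View pics/w4.png

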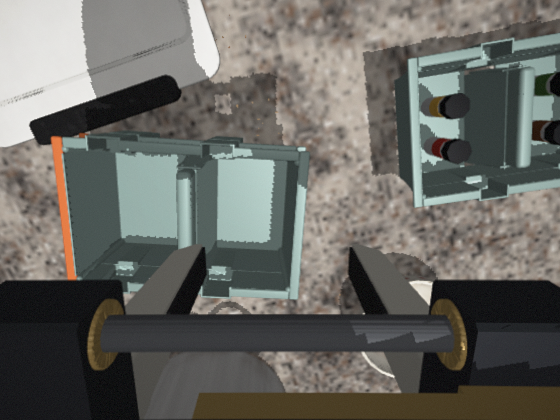

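View pics/crop1.png

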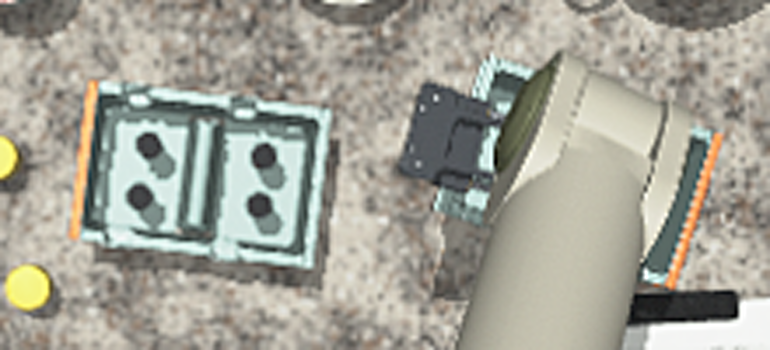

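All four tubes stand in tote A: crop caps at (148,145), (140,197), (263,157) and (260,205). In the wrist view the pair has its ridge at (187,210) and its orange end at (65,210). The fit from both cameras is about (456,−369) at 71.1°. Next I grasp the upper tote's ridge.

Call:
{"op": "step_arm", "data": {"motion": [[[-0.115,-0.433,0.4,0,0,0.02,-0.6],[-0.115,-0.433,0.4,0,0,0.02,-0.6],[-0.115,-0.433,0.4,0,0,0.02,-0.6],[-0.115,-0.433,0.4,0,0,0.02,-0.6]]]}}

```text
t: 23.85
eef_pos: [455.8, -369.5, 191.0]
tool_rot: [0.164, 0.986, 0.001, -0.0]
force: [1.1, 0.1, 0.1]
width: 74.2
grasp_force: 0.0
```

```bash
python3 go.py 456 -369 113 71.15
```

```text
at [ 455.8 -369.5  191. ] yaw 71.1 w 74.2 q [ 0.57  0.48  0.03  1.96 -0.02  0.69  1.85] t 23.85
[456.0, -369.0, 113.0, 71.15] [-0.0, 0.002, 0.39, 0.0, -0.0, -0.0]
```

Call:
{"op": "step_arm", "data": {"motion": [[[0,0,0.25,0,0,0,-0.6],[0,0,0.39,0,0,0,-0.6],[0,0,0.39,0,0,0,-0.6],[0,0,0.39,0,0,0,1],[0,0,0.39,0,0,0,1],[0,0,0.39,0,0,0,1],[0,0,0.39,0,0,0,1],[0,0,0.39,0,0,0,1],[0,0,0.3,0,0,0,1],[0,0,0.2,0,0,0,1],[0,0,0.1,0,0,0,1],[0,0,0.1,0,0,0,1]]]}}

```text
t: 25.35
eef_pos: [456.1, -371.4, 172.4]
tool_rot: [0.165, 0.986, -0.001, 0.001]
force: [-0.6, -0.0, -0.4]
width: 0.2
grasp_force: 0.0
```

```bash
python3 go.py 455 -369 215 71.15; python3 pair.py 140 200 -520 -230 w5.png
```

```text
at [ 456.1 -371.4  172.4] yaw 71.0 w 0.2 q [ 0.57  0.51  0.03  1.98 -0.02  0.65  1.85] t 25.35
[455.0, -369.0, 215.0, 71.15] [0.009, 0.009, -0.213, -0.0, 0.001, -0.001]
2278 ((448.9359130859375, -369.5481262207031), (23.42878532409668, 23.103105545043945), 27.33101463317871)
```

View pics/w5.png

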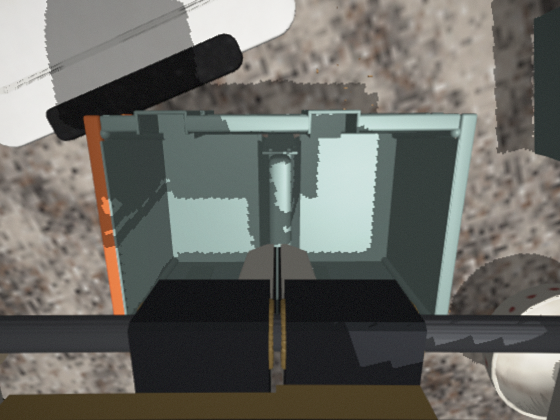

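The wrist view shows the ridge at (280,185), centred below closed, empty fingers, and the tote hasn't moved. The lift probably started before the fingers had closed. I retry with a smaller opening and a longer close.

Call:
{"op": "step_arm", "data": {"motion": [[[0.003,0.01,0,0,0,0,-0.2],[0.003,0.01,0,0,0,0,-0.2],[0.003,0.01,0,0,0,0,-0.2],[0.003,0.01,0,0,0,0,-0.2],[0.003,0.01,0,0,0,0,-0.2],[0.003,0.01,0,0,0,0,-0.2]]]}}

```text
t: 26.15
eef_pos: [455.7, -368.9, 171.3]
tool_rot: [0.165, 0.986, -0.0, 0.0]
force: [0.6, 0.3, -0.8]
width: 53.8
grasp_force: 0.0
```

```bash
python3 go.py 456 -369 112 71.15; python3 pair.py 118 134 -520 -230 w6.png
```

```text
at [ 455.7 -368.9  171.3] yaw 71.0 w 53.8 q [ 0.57  0.51  0.03  1.98 -0.02  0.65  1.84] t 26.15
[456.0, -369.0, 112.0, 71.15] [-0.002, -0.0, 0.296, -0.0, 0.0, -0.001]
16216 ((443.0537414550781, -365.2982482910156), (218.4871368408203, 119.23597717285156), 71.13713836669922)
```

Call:
{"op": "step_arm", "data": {"motion": [[[0,0,0.15,0,0,0,-0.2],[0,0,0.296,0,0,0,-0.2],[0,0,0.296,0,0,0,-0.2],[0,0,0.296,0,0,0,-0.2],[0,0,0.296,0,0,0,1],[0,0,0.296,0,0,0,1],[0,0,0.296,0,0,0,1],[0,0,0.296,0,0,0,1],[0,0,0.296,0,0,0,1],[0,0,0.296,0,0,0,1],[0,0,0.296,0,0,0,1],[0,0,0.296,0,0,0,1]]]}}

```text
t: 27.7
eef_pos: [455.7, -369.0, 112.1]
tool_rot: [0.165, 0.986, -0.0, 0.0]
force: [0.1, -0.9, 1.7]
width: 14.3
grasp_force: 29.7
```

Gripped at 14.3 mm, which is the ridge's thickness. Lifting slowly.

Call:
{"op": "step_arm", "data": {"motion": [[[0,0,-0.05,0,0,0,1],[0,0,-0.1,0,0,0,1],[0,0,-0.15,0,0,0,1],[0,0,-0.2,0,0,0,1],[0,0,-0.28,0,0,0,1],[0,0,-0.36,0,0,0,1],[0,0,-0.44,0,0,0,1],[0,0,-0.44,0,0,0,1],[0,0,-0.44,0,0,0,1]]]}}

```text
t: 28.82
eef_pos: [455.5, -368.7, 199.9]
tool_rot: [0.165, 0.986, 0.0, -0.0]
force: [0.7, -0.3, -0.9]
width: 14.4
grasp_force: 29.4
```

```bash
python3 go.py 454.2 -200 200 77 454.2 -35.3 200 83.45
python3 - <<'E'
from h import *
p,d=snap('wrist','w7.png'); p,W=cloud('wrist')
s=readout.sense(); print(s['force'],s['grasp_force'])
for lo,hi in((150,185),(75,95)):
    m=(W[...,2]>lo)&(W[...,2]<hi)&(W[...,1]<-200); print(m.sum(), cv2.minAreaRect(W[m][:,:2].astype(np.float32)), np.median(W[m][:,2]))
E
```

```text
at [ 455.5 -368.7  199.9] yaw 71.0 w 14.4 q [ 0.56  0.47  0.03  1.96 -0.02  0.71  1.84] t 28.82
[454.2, -200.0, 200.0, 77.0] [0.28, 0.795, -0.0, 0.0, -0.0, -0.033]
[454.2, -35.3, 200.0, 83.45] [0.548, 1.574, -0.0, 0.0, -0.0, -0.069]
[ 0.23409037 -0.05237599 -1.10298935] 29.401197535917163
15737 ((449.78021240234375, -366.69769287109375), (197.28262329101562, 133.56007385253906), 71.35540771484375) 172.94397466203304
891 ((414.08746337890625, -338.63421630859375), (189.1156768798828, 47.711090087890625), 71.53848266601562) 85.98887834049626
```

View pics/w7.png

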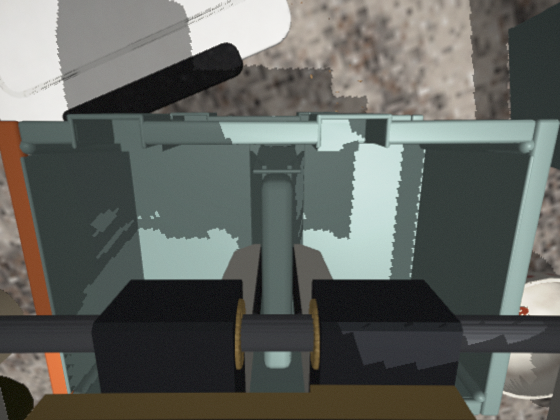

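The wrist view shows tote B held level by its ridge at (277,270), with its orange end on the left at (30,260). I carry it over A.

Call:
{"op": "step_arm", "data": {"motion": [[[0.07,0.2,0,0,0,-0.01,1],[0.14,0.4,0,0,0,-0.02,1],[0.21,0.6,0,0,0,-0.03,1],[0.28,0.795,0,0,0,-0.035,1],[0.28,0.795,0,0,0,-0.035,1]]]}}

```text
t: 29.5
eef_pos: [454.1, -197.2, 199.5]
tool_rot: [0.108, 0.994, 0.001, -0.001]
force: [0.5, -0.3, -1.0]
width: 14.3
grasp_force: 29.4
```

```bash
python3 go.py 454.2 -35.3 200 83.45
```

```text
at [ 454.1 -197.2  199.5] yaw 77.6 w 14.3 q [ 0.3   0.37 -0.01  2.15  0.01  0.62  1.64] t 29.5
[454.2, -35.3, 200.0, 83.45] [0.173, 0.79, -0.001, 0.0, -0.001, -0.032]
```

Call:
{"op": "step_arm", "data": {"motion": [[[0.043,0.2,0,0,0,-0.01,1],[0.086,0.4,0,0,0,-0.02,1],[0.13,0.6,0,0,0,-0.03,1],[0.173,0.79,0,0,0,-0.033,1],[0.173,0.79,0,0,0,-0.033,1],[0.173,0.79,0,0,0,-0.033,1]]]}}

```text
t: 30.25
eef_pos: [455.4, -39.6, 199.8]
tool_rot: [0.059, 0.998, -0.0, -0.0]
force: [-0.3, -0.5, -2.4]
width: 14.2
grasp_force: 29.4
```

```bash
python3 go.py 454.2 -35.3 147 83.45
python3 - <<'E'
from h import *
p,d=snap('top'); p,W=cloud('top')
for lo,hi in((200,230),(75,95)):
    m=(W[...,2]>lo)&(W[...,2]<hi)&(W[...,1]<90)&(W[...,1]>-200)&(W[...,0]>360)&(W[...,0]<560); q=W[m]; print(m.sum(), cv2.minAreaRect(q[:,:2].astype(np.float32)), np.median(q[:,2]), np.round(np.linalg.lstsq(np.c_[q[:,:2],np.ones(len(q))],q[:,2],rcond=None)[0],3))
E
```

```text
at [455.4 -39.6 199.8] yaw 83.2 w 14.2 q [ 0.    0.33 -0.05  2.23  0.03  0.58  1.38] t 30.25
[454.2, -35.3, 147.0, 83.45] [0.008, 0.021, 0.264, -0.0, -0.0, -0.001]
541 ((454.999267578125, -41.03582000732422), (217.7427520751953, 141.70431518554688), 83.41128540039062) 213.65056400655362 [-7.00000e-03 -3.00000e-03  2.16661e+02]
6 ((389.7287292480469, 36.4837760925293), (24.89365577697754, 1.4260635375976562), 82.2117919921875) 81.19871504927949 [ 7.641000e+00 -8.610000e-01 -2.862218e+03]
```

Call:
{"op": "step_arm", "data": {"motion": [[[0.011,0.02,0.0,0,0,0,1],[0.011,0.02,0.05,0,0,0,1],[0.011,0.02,0.1,0,0,0,1],[0.011,0.02,0.15,0,0,0,1],[0.011,0.02,0.15,0,0,0,1],[0.011,0.02,0.15,0,0,0,1]]]}}

```text
t: 31.05
eef_pos: [453.6, -34.3, 170.0]
tool_rot: [0.059, 0.998, -0.0, -0.0]
force: [0.5, 0.1, -0.9]
width: 14.2
grasp_force: 29.4
```

```bash
python3 go.py 454.2 -35.3 147 83.45
python3 - <<'E'
from h import *
p,d=snap('top'); p,W=cloud('top')
for lo,hi in((172,198),):
    m=(W[...,2]>lo)&(W[...,2]<hi)&(W[...,1]<90)&(W[...,1]>-200)&(W[...,0]>360)&(W[...,0]<560); q=W[m]; print(m.sum(), cv2.minAreaRect(q[:,:2].astype(np.float32)), np.median(q[:,2]))
E
```

```text
at [453.6 -34.3 170. ] yaw 83.3 w 14.2 q [-0.01  0.38 -0.05  2.26  0.04  0.5   1.36] t 31.05
[454.2, -35.3, 147.0, 83.45] [-0.004, -0.005, 0.115, -0.0, -0.0, -0.001]
515 ((453.0899963378906, -35.24177551269531), (218.1477508544922, 141.35507202148438), 83.32180786132812) 183.98818433582574
```

Call:
{"op": "step_arm", "data": {"motion": [[[-0.001,-0.002,0.04,0,0,0,1],[-0.001,-0.002,0.08,0,0,0,1],[-0.001,-0.002,0.1,0,0,0,1],[-0.001,-0.002,0.115,0,0,0,1],[-0.001,-0.002,0.125,0,0,0,1],[-0.001,-0.002,0.125,0,0,0,1],[-0.001,-0.002,0.127,0,0,0,1],[-0.001,-0.002,0.127,0,0,0,1]]]}}

```text
t: 32.1
eef_pos: [453.9, -34.7, 145.0]
tool_rot: [0.059, 0.998, 0.0, 0.0]
force: [-1.2, -1.0, 5.0]
width: 14.3
grasp_force: 29.9
```

Call:
{"op": "step_arm", "data": {"motion": [[[0,0,0,0,0,0,0.4],[0,0,0,0,0,0,0.4],[0,0,0,0,0,0,0.4],[0,0,-0.1,0,0,0,0.2],[0,0,-0.25,0,0,0,0.0],[0,0,-0.5,0,0,0,-0.2],[0,0,-0.5,0,0,0,-0.2],[0,0,-0.5,0,0,0,-0.2]]]}}

```text
t: 33.1
eef_pos: [453.4, -34.7, 244.3]
tool_rot: [0.059, 0.998, -0.0, 0.0]
force: [-0.3, -0.8, -0.0]
width: 55.7
grasp_force: 0.0
```

```bash
cat > chk.py <<'E'
from h import *
import sys
lo,hi=map(float,sys.argv[1:3])
p,d=snap('top'); p,W=cloud('top')
m=(W[...,2]>lo)&(W[...,2]<hi)&(W[...,1]<90)&(W[...,1]>-200)&(W[...,0]>360)&(W[...,0]<560); q=W[m]; print(m.sum(), cv2.minAreaRect(q[:,:2].astype(np.float32)), np.median(q[:,2]), np.round(np.linalg.lstsq(np.c_[q[:,:2],np.ones(len(q))],q[:,2],rcond=None)[0],3))
hsv=cv2.cvtColor(p,cv2.COLOR_RGB2HSV)
m=(W[...,2]>35)&(W[...,2]<60)&(hsv[...,1]<40)&(hsv[...,2]>150)&(W[...,1]>120)&(W[...,0]>300)&(W[...,0]<560)&(W[...,1]<450)
n,l,st,c=cv2.connectedComponentsWithStats(m.astype(np.uint8))
for i in range(1,n):
    if st[i,4]>40: q=W[l==i]; print('tin',st[i,4],np.round(c[i]),np.round((q.min(0)+q.max(0))/2,1),np.round(q.max(0)-q.min(0)))
E
python3 chk.py 148 175; python3 go.py 477.7 237.8 200 0
```

```text
331 ((453.58001708984375, -35.87127685546875), (218.17820739746094, 141.70701599121094), 83.59573364257812) 158.93787500688654 [-7.00000e-03  1.00000e-03  1.61805e+02]
tin 116 [167. 211.] [477.6 349.6  49.7] [38. 38. 20.]
tin 116 [200. 211.] [478.3 238.6  48.4] [39. 37. 22.]
at [453.2 -34.7 243.9] yaw 83.3 w 55.6 q [-0.    0.26 -0.06  2.18  0.02  0.7   1.38] t 33.15
[477.7, 237.8, 200.0, 0.0] [0.037, 1.368, 0.219, -0.0, -0.0, 0.463]
```

B's rim is at 159 mm (75 + 84) and centred within 1 mm. Tins next; both are still where they were.

Call:
{"op": "step_arm", "data": {"motion": [[[0.05,0.7,0.2,0,0,0,-0.3],[0.05,0.7,0.2,0,0,0,-0.3],[0.05,0.7,0.2,0,0,0,-0.3],[0.05,0.7,0.2,0,0,0,-0.3]]]}}

```text
t: 33.65
eef_pos: [459.3, 106.8, 202.9]
tool_rot: [0.057, 0.998, -0.0, -0.002]
force: [0.2, -0.4, 0.6]
width: 60.5
grasp_force: 0.0
```

```bash
python3 go.py 479 239.7 130 83.3
```

```text
at [459.3 106.8 202.9] yaw 83.5 w 60.5 q [-0.28  0.35 -0.09  2.19  0.05  0.61  1.05] t 33.65
[479.0, 239.7, 130.0, 83.3] [-0.024, 0.672, 0.364, -0.0, -0.001, 0.001]
```

Call:
{"op": "step_arm", "data": {"motion": [[[-0.024,0.67,0.1,0,0,0,-0.3],[-0.024,0.67,0.2,0,0,0,-0.3],[-0.024,0.67,0.36,0,0,0,-0.3],[-0.024,0.67,0.36,0,0,0,-0.3],[-0.024,0.67,0.36,0,0,0,-0.3],[-0.024,0.67,0.36,0,0,0,-0.3]]]}}

```text
t: 34.4
eef_pos: [481.4, 236.5, 134.0]
tool_rot: [0.06, 0.998, 0.0, 0.001]
force: [-0.2, -0.2, 0.1]
width: 60.4
grasp_force: 0.0
```

```bash
python3 go.py 479 239.7 38 83.3
cat > tw.py <<'E'
from h import *
snap('wrist'); p,W=cloud('wrist'); hsv=cv2.cvtColor(p,cv2.COLOR_RGB2HSV)
m=(W[...,2]>44)&(W[...,2]<58)&(hsv[...,1]<60)&(hsv[...,2]>150)&(W[...,0]>430)
n,l,st,c=cv2.connectedComponentsWithStats(m.astype(np.uint8))
for i in range(1,n):
    if st[i,4]>200: q=W[l==i]; print(st[i,4],np.round(c[i]),np.round((q.min(0)+q.max(0))/2,1),np.round(q.max(0)-q.min(0),1))
E
python3 tw.py
```

```text
at [481.4 236.5 134. ] yaw 83.1 w 60.4 q [-0.51  0.52 -0.08  2.12  0.08  0.51  0.8 ] t 34.4
[479.0, 239.7, 38.0, 83.3] [0.015, 0.014, 0.48, 0.0, 0.0, -0.001]
2152 [437. 195.] [478.4 350.1  51.5] [37.4 37.4  5.6]
1090 [283. 223.] [484.  241.9  51.3] [26.9 37.3  5.5]
```

Call:
{"op": "step_arm", "data": {"motion": [[[0.01,0.014,0.25,0,0,0,-0.3],[0.01,0.014,0.4,0,0,0,-0.3],[0.01,0.014,0.478,0,0,0,-0.3],[0.01,0.014,0.478,0,0,0,-0.3],[0.01,0.014,0.478,0,0,0,1],[0.01,0.014,0.478,0,0,0,1],[0.01,0.014,0.478,0,0,0,1],[0.01,0.014,0.478,0,0,0,1],[0.01,0.014,0.478,0,0,0,1]]]}}

```text
t: 35.58
eef_pos: [479.6, 241.3, 38.0]
tool_rot: [0.059, 0.998, 0.0, 0.001]
force: [-0.1, -1.2, 7.1]
width: 40.7
grasp_force: 30.0
```

Call:
{"op": "step_arm", "data": {"motion": [[[0,0,-0.15,0,0,0,1],[0,0,-0.4,0,0,0,1],[0,0,-0.65,0,0,0,1],[0,0,-0.92,0,0,0,1],[0,0,-0.92,0,0,0,1],[0,0,-0.92,0,0,0,1]]]}}

```text
t: 36.33
eef_pos: [478.6, 240.7, 220.9]
tool_rot: [0.059, 0.998, -0.0, 0.0]
force: [-0.9, 0.5, -1.0]
width: 40.7
grasp_force: 30.0
```

```bash
python3 go.py 447.9 -89.2 222 -6.5 460.3 18.1 222 -6.5
```

```text
at [478.6 240.7 220.9] yaw 83.3 w 40.7 q [-0.5   0.39 -0.1   2.04  0.06  0.71  0.82] t 36.33
[447.9, -89.2, 222.0, -6.5] [-0.041, -1.656, -0.006, 0.0, 0.0, 0.499]
[460.3, 18.1, 222.0, -6.5] [-0.039, -1.116, -0.006, 0.0, 0.0, 0.499]
```

Call:
{"op": "step_arm", "data": {"motion": [[[-0.02,-0.85,0,0,0,0.25,1],[-0.02,-0.85,0,0,0,0.25,1],[-0.02,-0.85,0,0,0,0.25,1],[-0.02,-0.85,0,0,0,0.25,1],[-0.02,-0.85,0,0,0,0.25,1],[-0.02,-0.85,0,0,0,0.25,1]]]}}

```text
t: 37.08
eef_pos: [462.7, 72.3, 220.2]
tool_rot: [0.434, 0.901, -0.001, -0.001]
force: [-0.6, 0.1, -0.3]
width: 40.7
grasp_force: 30.0
```

```bash
python3 go.py 447.9 -89.2 222 -6.5
```

```text
at [462.7  72.3 220.2] yaw 38.5 w 40.7 q [-0.37  0.31  0.12  2.19 -0.06  0.64  0.47] t 37.08
[447.9, -89.2, 222.0, -6.5] [-0.586, -0.561, -0.009, -0.001, 0.0, 0.25]
```

Call:
{"op": "step_arm", "data": {"motion": [[[-0.586,-0.56,0,0,0,0.25,1],[-0.586,-0.56,0,0,0,0.25,1],[-0.586,-0.56,0,0,0,0.25,1],[-0.586,-0.56,0,0,0,0.25,1],[-0.586,-0.56,0,0,0,0.25,1],[-0.586,-0.56,0,0,0,0.25,1],[-0.586,-0.56,0,0,0,0.25,1],[-0.586,-0.56,0,0,0,0.25,1]]]}}

```text
t: 38.08
eef_pos: [447.8, -89.3, 221.0]
tool_rot: [0.747, 0.665, 0.0, -0.0]
force: [0.8, 0.4, 0.1]
width: 40.5
grasp_force: 30.0
```

```bash
python3 go.py 447.9 -89.2 117 -6.5
```

```text
at [447.8 -89.3 221. ] yaw -6.6 w 40.5 q [-0.21  0.31  0.37  2.22 -0.19  0.64  0.17] t 38.08
[447.9, -89.2, 117.0, -6.5] [0.001, 0.001, 0.52, 0.0, -0.0, -0.001]
```

Call:
{"op": "step_arm", "data": {"motion": [[[0,0,0.2,0,0,0,1],[0,0,0.38,0,0,0,1],[0,0,0.48,0,0,0,1],[0,0,0.52,0,0,0,1],[0,0,0.52,0,0,0,1],[0,0,0.52,0,0,0,-0.12],[0,0,0.52,0,0,0,-0.12],[0,0,0.52,0,0,0,-0.12],[0,0,0.35,0,0,0,-0.12],[0,0,0.1,0,0,0,-0.2],[0,0,-0.05,0,0,0,-0.3],[0,0,-0.05,0,0,0,-0.3]]]}}

```text
t: 39.58
eef_pos: [448.8, -89.6, 233.1]
tool_rot: [0.747, 0.665, 0.002, 0.001]
force: [0.3, -1.1, -1.5]
width: 60.3
grasp_force: 0.0
```

```bash
python3 chk.py 150 170; python3 go.py 478.5 350 230 83
```

```text
385 ((451.9754333496094, -34.897239685058594), (216.48768615722656, 143.7035675048828), 83.09130096435547) 158.67272435127552 [-4.00000e-03  6.00000e-03  1.60239e+02]
tin 119 [166. 211.] [477.7 349.2  48.7] [39. 37. 22.]
at [448.1 -89.4 231.8] yaw -6.7 w 60.3 q [-0.24  0.3   0.4   2.21 -0.19  0.66  0.18] t 39.62
[478.5, 350.0, 230.0, 83.0] [2.2, -0.105, 0.01, 0.001, 0.0, -0.498]
```

Call:
{"op": "step_arm", "data": {"motion": [[[1,-0.05,0,0,0,-0.25,-0.3],[1,-0.05,0,0,0,-0.25,-0.3],[1,-0.05,0,0,0,-0.25,-0.3],[1,-0.05,0,0,0,-0.25,-0.3],[1,-0.05,0,0,0,-0.25,-0.3],[1,-0.05,0,0,0,-0.25,-0.3]]]}}

```text
t: 40.38
eef_pos: [460.8, 108.8, 230.3]
tool_rot: [0.438, 0.899, -0.001, -0.0]
force: [-0.6, -0.4, 0.1]
width: 60.6
grasp_force: 0.0
```

```bash
python3 go.py 478.5 350 180 83
```

```text
at [460.8 108.8 230.3] yaw 38.0 w 60.6 q [-0.47  0.31  0.15  2.17 -0.07  0.67  0.4 ] t 40.38
[478.5, 350.0, 180.0, 83.0] [0.896, 0.813, 0.251, -0.0, -0.0, -0.25]
```

Call:
{"op": "step_arm", "data": {"motion": [[[0.896,0.813,0.25,0,0,-0.25,-0.3],[0.896,0.813,0.25,0,0,-0.25,-0.3],[0.896,0.813,0.25,0,0,-0.25,-0.3],[0.896,0.813,0.25,0,0,-0.25,-0.3],[0.896,0.813,0.25,0,0,-0.25,-0.3],[0.896,0.813,0.25,0,0,-0.25,-0.3],[0.896,0.813,0.25,0,0,-0.25,-0.3]]]}}

```text
t: 41.25
eef_pos: [478.5, 349.3, 181.2]
tool_rot: [0.061, 0.998, -0.0, 0.0]
force: [-0.1, -0.1, 0.7]
width: 60.7
grasp_force: 0.0
```

```bash
python3 tw.py; python3 chk.py 150 170 | grep tin;  python3 go.py 478.5 350 120 83 478.5 350.5 38 83
```

```text
1393 [278. 202.] [480.1 350.7  50.8] [33.7 38.5  6.7]
at [478.4 350.  181.5] yaw 83.1 w 60.5 q [-0.67  0.5  -0.08  1.95  0.06  0.69  0.66] t 41.35
[478.5, 350.0, 120.0, 83.0] [-0.0, -0.0, 0.307, -0.0, 0.0, 0.0]
[478.5, 350.5, 38.0, 83.0] [0.0, 0.002, 0.717, -0.0, 0.0, 0.0]
```

Call:
{"op": "step_arm", "data": {"motion": [[[0,0,0.25,0,0,0,-0.3],[0,0,0.5,0,0,0,-0.3],[0,0,0.65,0,0,0,-0.3],[0,0,0.717,0,0,0,-0.3],[0,0,0.717,0,0,0,-0.3],[0,0,0.717,0,0,0,1],[0,0,0.717,0,0,0,1],[0,0,0.717,0,0,0,1],[0,0,0.717,0,0,0,1],[0,0,0.717,0,0,0,1]]]}}

```text
t: 42.6
eef_pos: [478.4, 351.8, 38.8]
tool_rot: [0.059, 0.998, 0.001, 0.001]
force: [-0.1, -1.1, 6.4]
width: 40.3
grasp_force: 30.0
```

Call:
{"op": "step_arm", "data": {"motion": [[[0,0,-0.15,0,0,0,1],[0,0,-0.4,0,0,0,1],[0,0,-0.65,0,0,0,1],[0,0,-0.92,0,0,0,1],[0,0,-0.92,0,0,0,1],[0,0,-0.92,0,0,0,1]]]}}

```text
t: 43.35
eef_pos: [477.6, 351.3, 221.6]
tool_rot: [0.059, 0.998, 0.0, 0.0]
force: [-0.5, 0.4, -0.1]
width: 40.4
grasp_force: 30.0
```

```bash
python3 go.py 460.3 18.1 222 -6.5
```

```text
at [477.6 351.3 221.6] yaw 83.3 w 40.4 q [-0.67  0.45 -0.09  1.92  0.06  0.77  0.66] t 43.35
[460.3, 18.1, 222.0, -6.5] [-0.109, -1.664, -0.002, 0.0, 0.0, 0.499]
```

Call:
{"op": "step_arm", "data": {"motion": [[[-0.05,-0.85,0,0,0,0.25,1],[-0.05,-0.85,0,0,0,0.25,1],[-0.05,-0.85,0,0,0,0.25,1],[-0.05,-0.85,0,0,0,0.25,1],[-0.05,-0.85,0,0,0,0.25,1],[-0.05,-0.85,0,0,0,0.25,1]]]}}

```text
t: 44.1
eef_pos: [467.5, 182.1, 220.8]
tool_rot: [0.434, 0.901, -0.001, -0.0]
force: [-0.6, 0.5, -0.3]
width: 40.5
grasp_force: 30.0
```

```bash
python3 go.py 460.3 18.1 222 -6.5
```

```text
at [467.5 182.1 220.8] yaw 38.5 w 40.5 q [-0.58  0.35  0.13  2.12 -0.07  0.67  0.27] t 44.1
[460.3, 18.1, 222.0, -6.5] [-0.619, -0.539, -0.005, -0.0, 0.0, 0.25]
```

Call:
{"op": "step_arm", "data": {"motion": [[[-0.619,-0.539,0,0,0,0.25,1],[-0.619,-0.539,0,0,0,0.25,1],[-0.619,-0.539,0,0,0,0.25,1],[-0.619,-0.539,0,0,0,0.25,1],[-0.619,-0.539,0,0,0,0.25,1],[-0.619,-0.539,0,0,0,0.25,1],[-0.619,-0.539,0,0,0,0.25,1],[-0.619,-0.539,0,0,0,0.25,1]]]}}

```text
t: 45.1
eef_pos: [460.0, 17.9, 221.6]
tool_rot: [0.747, 0.665, 0.0, -0.0]
force: [0.6, -0.1, -0.2]
width: 40.6
grasp_force: 30.0
```

```bash
python3 go.py 460.3 18.1 117.5 -6.5
```

```text
at [460.   17.9 221.6] yaw -6.6 w 40.6 q [-0.44  0.31  0.37  2.21 -0.19  0.64 -0.06] t 45.1
[460.3, 18.1, 117.5, -6.5] [0.001, 0.002, 0.52, -0.0, -0.0, -0.001]
```

Call:
{"op": "step_arm", "data": {"motion": [[[0,0,0.2,0,0,0,1],[0,0,0.38,0,0,0,1],[0,0,0.48,0,0,0,1],[0,0,0.52,0,0,0,1],[0,0,0.52,0,0,0,1],[0,0,0.52,0,0,0,-0.12],[0,0,0.52,0,0,0,-0.12],[0,0,0.52,0,0,0,-0.12],[0,0,0.35,0,0,0,-0.12],[0,0,0.1,0,0,0,-0.2],[0,0,-0.15,0,0,0,-0.2],[0,0,-0.15,0,0,0,-0.2]]]}}

```text
t: 46.6
eef_pos: [461.5, 17.7, 254.9]
tool_rot: [0.747, 0.664, 0.003, 0.001]
force: [0.3, -0.5, -0.4]
width: 55.8
grasp_force: 0.0
```

```bash
python3 go.py 456 -369 230 71.1
```

```text
at [461.5  17.7 254.9] yaw -6.7 w 55.8 q [-0.49  0.27  0.42  2.18 -0.16  0.72 -0.08] t 46.6
[456.0, -369.0, 230.0, 71.1] [-1.924, 0.198, 0.121, 0.002, 0.001, -0.432]
```

Call:
{"op": "step_arm", "data": {"motion": [[[-0.96,0.1,0,0,0,-0.216,-0.2],[-0.96,0.1,0,0,0,-0.216,-0.2],[-0.96,0.1,0,0,0,-0.216,-0.2],[-0.96,0.1,0,0,0,-0.216,-0.2],[-0.96,0.1,0,0,0,-0.216,-0.2],[-0.96,0.1,0,0,0,-0.216,-0.2]]]}}

```text
t: 47.35
eef_pos: [457.0, -174.6, 251.0]
tool_rot: [0.485, 0.875, 0.0, -0.001]
force: [0.6, 0.8, -0.5]
width: 55.9
grasp_force: 0.0
```

```bash
python3 go.py 456 -290 230 71.1;  python3 - <<'E'
from h import *
p,d=snap('top'); cv2.imwrite('pics/crop2.png',cv2.resize(p[170:270,230:450],None,fx=3.5,fy=3.5,interpolation=cv2.INTER_CUBIC)[:,:,::-1])
E
```

```text
at [ 457.  -174.6  251. ] yaw 32.0 w 55.9 q [ 0.03  0.3   0.29  2.12 -0.13  0.74  0.95] t 47.35
[456.0, -290.0, 230.0, 71.1] [-0.487, -0.31, 0.105, -0.0, -0.0, -0.217]
```

View pics/crop2.png

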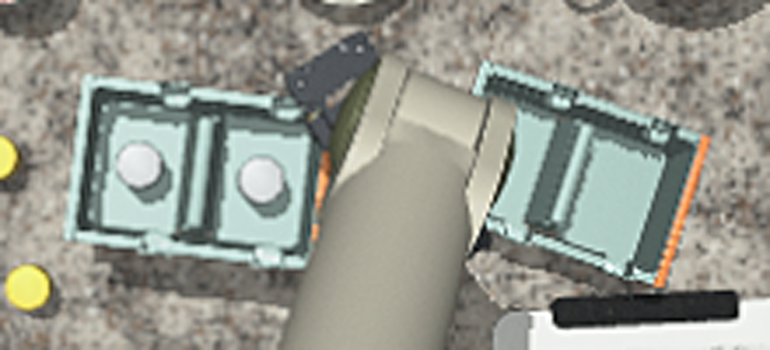

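Both tins stand in tote B, at crop (140,165) and (262,180), with its orange end on the right. Tote C is on the right at (590,170), orange end also to the right. I'll take C next.

Call:
{"op": "step_arm", "data": {"motion": [[[-0.487,-0.31,0.1,0,0,-0.217,-0.2],[-0.487,-0.31,0.1,0,0,-0.217,-0.2],[-0.487,-0.31,0.1,0,0,-0.217,-0.2],[-0.487,-0.31,0.1,0,0,-0.217,-0.2],[-0.487,-0.31,0.1,0,0,-0.217,-0.2],[-0.487,-0.31,0.1,0,0,-0.217,-0.2]]]}}

```text
t: 48.15
eef_pos: [457.0, -290.0, 231.6]
tool_rot: [0.164, 0.986, 0.0, -0.0]
force: [0.1, -0.2, 0.2]
width: 56.3
grasp_force: 0.0
```

```bash
python3 pair.py 76 92 -520 -200 w8.png; python3 go.py 456 -369 150 71.1
```

```text
8437 ((456.1056823730469, -368.04345703125), (218.35980224609375, 146.83761596679688), 71.14282989501953)
at [ 457.  -290.1  231.7] yaw 71.1 w 55.5 q [ 0.37  0.38  0.12  2.03 -0.07  0.74  1.77] t 48.2
[456.0, -369.0, 150.0, 71.1] [-0.123, -0.375, 0.408, 0.0, 0.0, 0.0]
```

Call:
{"op": "step_arm", "data": {"motion": [[[-0.123,-0.373,0.2,0,0,0,-0.2],[-0.123,-0.373,0.4,0,0,0,-0.2],[-0.123,-0.373,0.4,0,0,0,-0.2],[-0.123,-0.373,0.4,0,0,0,-0.2],[-0.123,-0.373,0.4,0,0,0,-0.2]]]}}

```text
t: 48.82
eef_pos: [457.1, -368.6, 153.5]
tool_rot: [0.163, 0.987, -0.0, 0.001]
force: [0.2, -0.5, 0.9]
width: 55.8
grasp_force: 0.0
```

```bash
python3 go.py 456 -368.8 70.5 71.1
```

```text
at [ 457.1 -368.6  153.5] yaw 71.3 w 55.8 q [ 0.51  0.54  0.1   2.   -0.09  0.61  1.92] t 48.83
[456.0, -368.8, 70.5, 71.1] [0.006, -0.002, 0.415, -0.0, 0.001, 0.001]
```

Call:
{"op": "step_arm", "data": {"motion": [[[0.003,0,0.2,0,0,0,-0.2],[0.003,0,0.35,0,0,0,-0.2],[0.003,0,0.41,0,0,0,-0.2],[0.003,0,0.41,0,0,0,-0.2],[0.003,0,0.41,0,0,0,1],[0.003,0,0.41,0,0,0,1],[0.003,0,0.41,0,0,0,1],[0.003,0,0.41,0,0,0,1],[0.003,0,0.41,0,0,0,1],[0.003,0,0.41,0,0,0,1],[0.003,0,0.41,0,0,0,1],[0.003,0,0.41,0,0,0,1]]]}}

```text
t: 50.32
eef_pos: [455.5, -369.1, 69.7]
tool_rot: [0.163, 0.987, 0.0, 0.0]
force: [0.6, 2.3, 4.1]
width: 14.1
grasp_force: 29.8
```

Call:
{"op": "step_arm", "data": {"motion": [[[0,0,-0.05,0,0,0,1],[0,0,-0.1,0,0,0,1],[0,0,-0.2,0,0,0,1],[0,0,-0.3,0,0,0,1],[0,0,-0.4,0,0,0,1],[0,0,-0.5,0,0,0,1],[0,0,-0.6,0,0,0,1],[0,0,-0.7,0,0,0,1],[0,0,-0.8,0,0,0,1],[0,0,-0.9,0,0,0,1],[0,0,-0.98,0,0,0,1],[0,0,-0.98,0,0,0,1]]]}}

```text
t: 51.82
eef_pos: [455.6, -369.6, 267.0]
tool_rot: [0.163, 0.987, -0.0, 0.001]
force: [-0.2, -0.2, -1.2]
width: 14.5
grasp_force: 29.4
```

```bash
python3 go.py 454 -200 270 71.1 454 -200 270 0 454 -35 270 -96.6
```

```text
at [ 455.6 -369.6  267. ] yaw 71.2 w 14.5 q [ 0.49  0.4   0.13  1.89 -0.07  0.85  1.9 ] t 51.83
[454.0, -200.0, 270.0, 71.1] [0.281, 0.8, -0.016, -0.0, 0.001, 0.001]
[454.0, -200.0, 270.0, 0.0] [0.281, 0.8, -0.016, 0.0, 0.001, 0.396]
[454.0, -35.0, 270.0, -96.6] [0.547, 1.581, -0.017, 0.001, 0.0, 0.932]
```

Call:
{"op": "step_arm", "data": {"motion": [[[0.07,0.2,-0.01,0,0,0,1],[0.14,0.4,-0.02,0,0,0.03,1],[0.21,0.6,-0.02,0,0,0.07,1],[0.281,0.8,-0.02,0,0,0.115,1],[0.281,0.8,-0.02,0,0,0.16,1],[0.281,0.8,-0.02,0,0,0.205,1],[0.281,0.8,-0.02,0,0,0.25,1],[0.281,0.8,-0.02,0,0,0.295,1],[0.281,0.8,-0.02,0,0,0.34,1],[0.281,0.8,-0.02,0,0,0.37,1],[0.281,0.8,-0.02,0,0,0.396,1],[0.281,0.8,-0.02,0,0,0.396,1]]]}}

```text
t: 53.32
eef_pos: [453.3, -199.5, 269.1]
tool_rot: [0.707, 0.707, -0.0, -0.0]
force: [-0.4, 0.5, -0.9]
width: 14.5
grasp_force: 29.4
```

```bash
python3 go.py 454 -130 270 -60 454 -35 270 -96.6
```

```text
at [ 453.3 -199.5  269.1] yaw -0.0 w 14.5 q [-0.01  0.29  0.4   2.09 -0.16  0.79  0.49] t 53.33
[454.0, -130.0, 270.0, -60.0] [0.347, 0.003, -0.005, -0.0, 0.0, 0.333]
[454.0, -35.0, 270.0, -96.6] [0.822, 0.003, -0.005, -0.0, 0.0, 0.537]
```

Call:
{"op": "step_arm", "data": {"motion": [[[0.07,0,0,0,0,0.03,1],[0.15,0,0,0,0,0.075,1],[0.23,0,0,0,0,0.125,1],[0.31,0,0,0,0,0.175,1],[0.39,0,0,0,0,0.225,1],[0.47,0,0,0,0,0.275,1],[0.55,0,0,0,0,0.325,1],[0.63,0,0,0,0,0.375,1],[0.71,0,0,0,0,0.425,1],[0.77,0,0,0,0,0.475,1],[0.822,0.003,0,0,0,0.537,1],[0.822,0.003,0,0,0,0.537,1]]]}}

```text
t: 54.82
eef_pos: [454.3, -34.6, 269.3]
tool_rot: [0.998, -0.057, -0.0, 0.0]
force: [-0.3, -0.6, -2.1]
width: 14.5
grasp_force: 29.4
```

```bash
python3 go.py 454 -35 240 -96.5; python3 chk.py 270 295
```

```text
at [454.3 -34.6 269.3] yaw -96.5 w 14.5 q [-0.68  0.29  0.83  2.18 -0.31  0.78 -1.35] t 54.83
[454.0, -35.0, 240.0, -96.5] [-0.001, 0.002, 0.146, 0.0, 0.0, 0.0]
603 ((454.4774169921875, -35.814300537109375), (218.2112579345703, 142.02500915527344), 83.55162048339844) 283.73280903436216 [-9.00000e-03 -2.00000e-03  2.87233e+02]
```

Call:
{"op": "step_arm", "data": {"motion": [[[-0.002,0,0.05,0,0,0,1],[-0.002,0,0.1,0,0,0,1],[-0.002,0,0.15,0,0,0,1],[-0.002,0,0.19,0,0,0,1],[-0.002,0,0.22,0,0,0,1],[-0.002,0,0.24,0,0,0,1],[-0.002,0,0.248,0,0,0,1],[-0.002,0,0.252,0,0,0,1],[-0.002,0,0.252,0,0,0,1]]]}}

```text
t: 56.0
eef_pos: [454.3, -35.3, 219.6]
tool_rot: [0.998, -0.059, 0.0, -0.0]
force: [-0.8, 1.0, 2.2]
width: 14.8
grasp_force: 29.8
```

```bash
python3 go.py 454 -35 240 -96.5; python3 chk.py 222 245
```

```text
at [454.3 -35.3 219.6] yaw -96.7 w 14.8 q [-0.6   0.37  0.75  2.24 -0.41  0.66 -1.24] t 56.0
[454.0, -35.0, 240.0, -96.5] [-0.002, -0.001, -0.102, -0.0, -0.0, -0.001]
550 ((453.757568359375, -36.43382263183594), (217.961669921875, 143.72154235839844), 83.15802001953125) 233.96780716605554 [-6.00000e-03 -3.00000e-03  2.36182e+02]
```

Call:
{"op": "step_arm", "data": {"motion": [[[0,0,0,0,0,0,0.4],[0,0,0,0,0,0,0.4],[0,0,0,0,0,0,0.4],[0,0,-0.1,0,0,0,0.3],[0,0,-0.25,0,0,0,0.3],[0,0,-0.5,0,0,0,0.3],[0,0,-0.5,0,0,0,0.3],[0,0,-0.5,0,0,0,0.3]]]}}

```text
t: 57.05
eef_pos: [453.8, -34.8, 318.9]
tool_rot: [0.998, -0.058, -0.0, -0.0]
force: [0.4, -0.4, -0.1]
width: 32.5
grasp_force: 0.0
```

```bash
python3 go.py 440 220 330 -60; python3 chk.py 222 245
python3 - <<'E'
from h import *
p,d=snap('scene'); cv2.imwrite('pics/fin.png',cv2.resize(p[120:320,180:440],None,fx=2.5,fy=2.5)[:,:,::-1])
E
```

```text
at [453.8 -34.8 318.9] yaw -96.7 w 32.5 q [-0.77  0.22  0.89  2.12 -0.22  0.9  -1.44] t 57.05
[440.0, 220.0, 330.0, -60.0] [-0.217, -1.257, -0.055, -0.0, -0.0, -0.204]
359 ((454.651123046875, -36.66388702392578), (218.15280151367188, 141.82911682128906), 83.31649780273438) 233.87326677686065 [1.00000e-03 1.00000e-03 2.32953e+02]
```

View pics/fin.png

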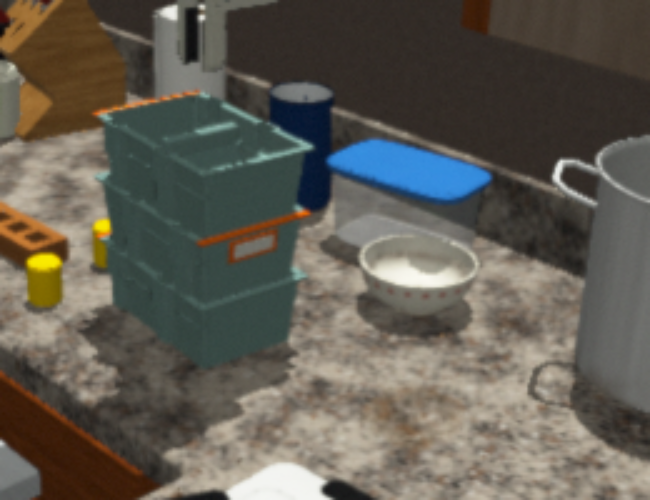

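The picture shows the column at (205,230) standing square. Orange ends alternate: C's at the left (150,103), B's at the right (255,228). The gripper is clear above, the rack at (25,230) is empty in view, and the bowl hasn't moved. I'm handing it in.

```bash
python3 -c "
from workcell import workorder
print(workorder.finish_job())"
```

```text
the job is handed in; nothing more can be done
None
```

The job is handed in after about 57 s: four tubes in tote A, tote B stacked on it with both grey tins, and the empty tote C on top, orange ends alternating; the hand-in returned no verdict.

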